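# Make up two table kits in the school kitchen

### The arm

A 6-joint arm with a two-finger parallel gripper is mounted at the origin on a cart in front of the work surface, level with it; the furniture and walls round the work are solid. World frame = base frame: x ahead of the robot, y to its left, z up, the work surface at z = 0. Lengths are in m, angles in rad, forces in N, time in s.
With the tool pointing down it reaches from about 0.35 to 0.725 m from the base axis. Payload 4.3 kg.
Tool frame: the origin (TCP) lies at the very end of the fingers, on their centre line; the grasp point (between the pads) lies grip_point_offset behind it (grip_point_offset is the distance from the TCP to the grasp point, in m); z points along the fingers, y is the line along which they close (so a half turn about z gives the same grasp; the last joint's range is limited). The gripper opens to 85 mm and grips with 20 to 120 N. Pads are 22 mm wide; open, the fingers measure 114 mm over their backs; the gripper's body (76 mm by 85 mm) begins 54 mm behind the grasp point. The pads swing forward as they close: fully open they stand 13 mm farther back than shut.
Start: joints at [-1.267, 0.377, 0.081, 1.274, 0, 1.46], TCP at [0.231, -0.527, 0.231] pointing down, gripper open.
Joint ranges: [-2.72, 2.72], [-0.84, 1.66], [-1.02, 1.22], [-1.77, 2.12], [-1.37, 1.28], [-3.14, 3.14]. Speed limits (rad/s): [2.57, 2.57, 3.14, 3.14, 3.14, 3.14].

### API

Orientations are given as a rotation vector (axis times angle).
In Python, from station import * gives the robot as it stands.
- The arm moves only by the tool step_arm, never from a script. Its argument "moves" is a list of rows, each an object of numbers: "dx", "dy", "dz": the shift along the tool's x, y, z in m; "rx", "ry", "rz": the turn, a rotation vector about the tool's x, y, z in degrees; "hand": the finger opening in m, from 0 to 0.0854. In form: [{"dx": .., "dy": .., "dz": .., "rx": .., "ry": .., "rz": .., "hand": ..}, ...]. A call has 1 to 20 rows; each row is the pose to reach, as a shift and turn from the pose commanded when the call began, along the tool's axes at that moment; what a row does not reach only later rows make up. A row lasts 1/8 s, in which the tool goes at most 62.5 mm and 10.7 degrees, less where a joint would pass 70% of its speed; a pose out of reach is approached as far as the arm can. A call with a gripper value outside its range is refused whole. The fingers move at their own pace and stop on an object; "newtons" is the grip in N (left out, the last holds). Time passes only in rows, so rows that repeat a pose let the fingers close. It gives the time, the measured TCP pose, the force, the opening and the grip force at its end, in the units of the state.
- get_state(): the state, without advancing time (a new reading comes with each control period).
- snapshot(name): name is "scene" or "top" or "wrist"; returns the picture (384x512x3 uint8, red, green, blue); there is no depth.
- calibration(name): a dict with "K" (3x3 intrinsics, pixels), "extrinsics" (4x4, takes a point from camera to world coordinates). Camera axes: x right, y down, z forward; pixel columns grow to the right and rows downward; lengths in m; the calibration is good to about 2 mm. A picture is of the moment at which its call begins: read the wrist's pose just before it. calibration takes no time and is no camera call; for the wrist camera it gives the pose at the moment of the call.
- close_job(): hands the job in; it is judged then, once.
The state is a dict: "time_s": time; "qpos": joint angles; "qd": joint speeds; "effort": joint torques, N m; "tool_pos": TCP position; "eef_rot": TCP orientation; "wrist_force": force on the tool from outside, world axes, zero at the start; "moment": the same for the moment, N m; "opening": opening from 0.0 (shut) to 1.0 (fully open); "gripper_force": force on a finger pad.
Only numpy, scipy, OpenCV 4.12 (cv2) and the standard library are available. Lean on these libraries where they do the work, as an engineer would, in place of code of your own. Each camera call takes 0.05 s, during which the arm holds its last target. There are 200 camera calls.

### The job

Make up the two table kits for lunch. The tray with the pink card gets the spoon and the spice jar with the green cap; the tray with the green card gets the serving tongs with blue grips, the spice jar with the dark brown cap and the salt shaker. Lay the spoon and the tongs each centred on the raised coloured strip of its tray and along it, and stand each jar or shaker upright inside a ring of its own (either ring of the right tray), all set down rather than dropped, leaving the tall sauce bottle and the little dish of tomato where they are.

Things in the scene. Friction and masses are not known exactly. Their poses are not given: they have to be found in the camera images.
- pink_tray: White tray 200x236 mm (252 over its end tabs), rim 14 high, fixed, with pink card, strip and rings. Origin: centre of underside, on the table; x from strip to card, y along it; (x, y) in m, the rest in mm. Strip (-0.060, 0), 56 by 224 (y), top at z 16, above the rim. Ring centres (0.018, +-0.060), inside 68 wide, floor z 6, top z 12. Card (0.074, 0), 36x88, to z 60. Jars in the rings obstruct grippers at the strip: fill it first.
- green_tray: White tray 200x236 mm (252 over its end tabs), rim 14 high, fixed, with green card, strip and rings. Origin: centre of underside, on the table; x from strip to card, y along it; (x, y) in m, the rest in mm. Strip (-0.060, 0), 56 by 224 (y), top at z 16, above the rim. Ring centres (0.018, +-0.060), inside 68 wide, floor z 6, top z 12. Card (0.074, 0), 36x88, to z 60. Jars in the rings obstruct grippers at the strip: fill it first.
- spoon: Steel spoon, 188 mm long, 38 mm wide at the bowl, up to 15 mm high, 45 g, flat on the table. Origin: middle of its length, at its underside; x runs along it, y across, z up. May be pinched across the middle, fingertips near the table, where it feels 28 mm wide and is widest 6 mm up.
- tongs: Steel serving tongs with blue grips, 243 mm long, 43 mm wide, 24 mm high, 90 g, rigid (they do not close), flat on the table; a little longer than a tray's strip. Origin: middle of length and width, at its underside; y runs along them, x across, z up. May be pinched across both arms at the middle, 40 mm wide, sides upright from 3 to 21 mm.
- green_cap_jar: Small glass spice jar with a green cap, 46 mm in diameter, 106 mm tall, 110 g, upright. Origin: centre of its underside, z up. The cap is the part from 85 mm up.
- brown_cap_jar: Small glass spice jar with a dark brown cap and green label, 44 mm in diameter, 105 mm tall, 110 g, upright. Origin: centre of its underside, z up. The cap is the part from 85 mm up.
- salt_shaker: Clear salt shaker with a grey domed top, 44 mm in diameter up to 66 mm, the dome narrower (34 mm), 90 mm tall in all, 100 g, upright (it may lean by up to 0.05 rad on its uneven foot). Origin: centre of its underside, z up.
- bottle: Bystander: sauce bottle with a green cap, bigger than the jars, 50 x 67 mm and 152 mm tall, loose, upright. Origin: centre of its underside. Leave it alone.
- dish: Bystander: small round dish with tomato, 90 mm across, 20 mm tall, loose. Origin: centre of its underside. Leave it alone.

How it is judged:
By the outcome, as a careful person would: the job done as asked, in the order asked, and still so for the second after the job is handed in, with the robot touching nothing.
It also fails if it takes over 128 s, if anything falls off the work surface, if the arm or the gripper's body presses on something with over 40 N, if the wrist force passes 120 N, or if a joint passes its speed limit or range.

## Working session

There is one attempt and no reset: what is moved stays moved. The work goes in short steps, Python scripts to look and compute and a tool call to move; the robot and the scene stay as the last step left them, time stands still between calls to the robot, and variables do not carry over. Pictures are saved under pics/ and viewed, at most 16 in all, crops included, and the job is handed in when it is done.

Besides the shell and the picture viewer there is one more tool, called after "Emit:" by a JSON object that holds its "name" and its "arguments", one argument or row to a line. step_arm: Moves the arm, as the interface text tells. Its arguments: {"type":"object","properties":{"moves":{"type":"array"},"newtons":{"type":"number"}},"required":["moves"]}

```bash
ls; mkdir -p pics; python3 - <<'E'
from station import *
import cv2
s=get_state();print(s)
for n in("scene","top"):
    im=snapshot(n);cv2.imwrite(f"pics/{n}0.png",im[:,:,::-1]);c=calibration(n);print(n,c)
E
```

```text
pics
{'time_s': 0.0, 'qpos': array([-1.26728185e+00,  3.78082461e-01,  7.96449520e-02,  1.27438369e+00,
        1.28823379e-05,  1.46047076e+00]), 'qd': array([ 0.00034265, -0.00108671, -0.00169265,  0.0011248 , -0.00179537,
        0.00045676]), 'effort': array([ 4.65825258e-05, -4.63600695e+01,  2.69878292e+01,  2.06349185e-02,
       -8.96513029e-05,  9.27117156e-06]), 'tool_pos': array([ 0.23102697, -0.52584767,  0.23035717]), 'eef_rot': array([-3.07260356e+00, -6.45015193e-01,  2.86431100e-04]), 'wrist_force': array([1.31132755, 0.7203579 , 0.29536466]), 'moment': array([-0.03802664,  0.00258487,  0.0251799 ]), 'gripper_force': 0.0, 'opening': 1.0001394574121805}
scene {'K': array([[457.91041467,   0.        , 262.07530192],
       [  0.        , 457.91041467, 188.62046496],
       [  0.        ,   0.        ,   1.        ]]), 'extrinsics': array([[-0.68480812, -0.37185512,  0.62670696, -0.10482117],
       [-0.72871486,  0.34527084, -0.59140738,  0.65066061],
       [ 0.00353423, -0.86169125, -0.50742063,  0.60886659],
       [ 0.        ,  0.        ,  0.        ,  1.        ]])}
top {'K': array([[398.39644221,   0.        , 254.90871389],
       [  0.        , 398.39644221, 198.84118078],
       [  0.        ,   0.        ,   1.        ]]), 'extrinsics': array([[ 0.02759899, -0.99400878,  0.10575837,  0.45023052],
       [-0.99940201, -0.02964284, -0.01780242,  0.00562134],
       [ 0.02083074, -0.1052038 , -0.99423249,  1.16457959],
       [ 0.        ,  0.        ,  0.        ,  1.        ]])}
```

View pics/scene0.png

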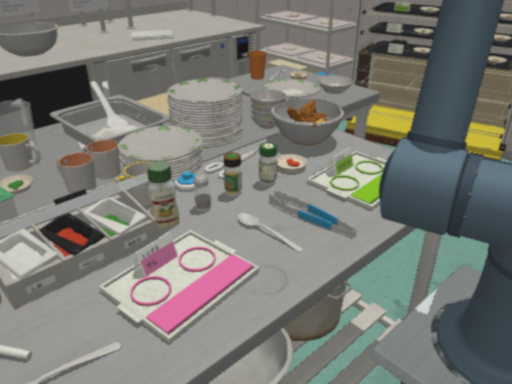

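View pics/top0.png

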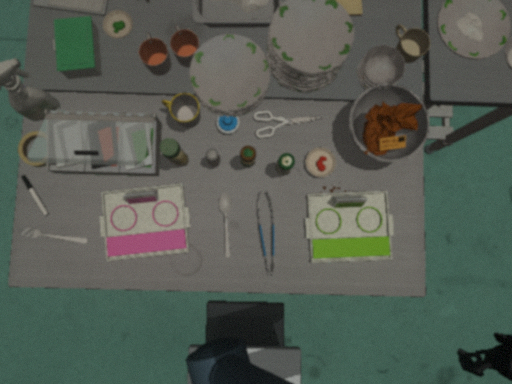

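Scene view: pink tray at (180,280), green tray at (360,178), spoon (270,230), tongs (312,213), bottle (162,192), shaker (203,193), brown jar (232,173), green-cap jar (268,163), dish (291,163). In the top view these are at: spoon (226,225), tongs (266,232), shaker (211,158), brown jar (248,155), green-cap jar (286,162).

```bash
cat > h.py <<'E'
import numpy as np, cv2
def ray(c,uv):
    d=np.linalg.inv(c["K"])@np.array([uv[0],uv[1],1.]);E=c["extrinsics"];return E[:3,3],E[:3,:3]@d
def plane(c,uv,z):
    o,d=ray(c,uv);return o+d*(z-o[2])/d[2]
def proj(c,p):
    E=c["extrinsics"];q=c["K"]@(E[:3,:3].T@(np.asarray(p)-E[:3,3]));return q[:2]/q[2]
def blobs(m,amin=30):
    cs,_=cv2.findContours(m.astype(np.uint8)*255,cv2.RETR_EXTERNAL,cv2.CHAIN_APPROX_NONE)
    return [k for k in cs if cv2.contourArea(k)>amin]
def rect(c,k,z):
    P=np.array([plane(c,p[0],z)[:2] for p in k],np.float32)
    r=cv2.minAreaRect(P*1000);return r
E
python3 - <<'E'
from h import *
from station import calibration
c=calibration("top");im=cv2.imread("pics/top0.png");hsv=cv2.cvtColor(im,cv2.COLOR_BGR2HSV)
H,S,V=[hsv[:,:,i].astype(int) for i in range(3)]
for n,m in(("pink",(abs(H-163)<12)&(S>100)),("green",(abs(H-45)<12)&(S>120)),("blue",(abs(H-105)<12)&(S>110))):
    for k in blobs(m,20):
        print(n,cv2.contourArea(k),cv2.boundingRect(k),rect(c,k,.016))
# spoon, tongs region
for n,(x0,y0,x1,y1) in dict(spoon=(212,185,242,262),tongs=(250,185,285,280)).items():
    g=V[y0:y1,x0:x1]; bg=np.median(g); m=np.zeros(V.shape,bool); m[y0:y1,x0:x1]=abs(g-bg)>22
    for k in blobs(m,15): print(n,bg,cv2.contourArea(k),cv2.boundingRect(k),rect(c,k,.008))
a=cv2.resize(im[120:280,150:350],None,fx=4,fy=4,interpolation=cv2.INTER_CUBIC)[:600];cv2.imwrite("pics/a.png",a[:600,:800])
E
```

```text
pink 1299.0 (107, 230, 79, 26) ((438.4723815917969, 292.3375549316406), (51.417198181152344, 220.11814880371094), 7.839031219482422)
green 1329.0 (313, 236, 77, 22) ((441.44659423828125, -294.5766296386719), (53.659393310546875, 220.89772033691406), 4.054367542266846)
green 23.0 (338, 203, 24, 4) ((564.6187133789062, -290.5667724609375), (6.9415082931518555, 67.41670989990234), 4.406983852386475)
green 48.5 (114, 22, 10, 10) ((1083.5673828125, 409.8293762207031), (26.24136734008789, 28.140653610229492), 14.309788703918457)
blue 182.5 (219, 116, 18, 14) ((796.82177734375, 72.30679321289062), (39.44095993041992, 50.227378845214844), 1.9237909317016602)
spoon 109.0 21.0 (226, 233, 4, 23) ((440.2147216796875, 60.26735305786133), (63.03060531616211, 8.61040210723877), 2.0187697410583496)
spoon 109.0 20.0 (222, 199, 6, 9) ((559.1104125976562, 75.32608032226562), (18.628190994262695, 16.51046371459961), 47.00498962402344)
tongs 106.0 19.0 (270, 260, 4, 12) ((382.2844543457031, -68.03363800048828), (31.230911254882812, 8.625128746032715), 1.3077740669250488)
tongs 106.0 28.5 (258, 223, 7, 34) ((455.8573303222656, -34.5533447265625), (95.93427276611328, 6.449932098388672), 10.696520805358887)
tongs 106.0 36.0 (270, 222, 3, 35) ((458.14752197265625, -64.81901550292969), (97.8365249633789, 5.7997918128967285), 1.3229182958602905)
tongs 106.0 16.5 (265, 192, 6, 16) ((572.7094116210938, -53.978878021240234), (45.48857498168945, 6.8951592445373535), 18.454526901245117)
```

View pics/a.png

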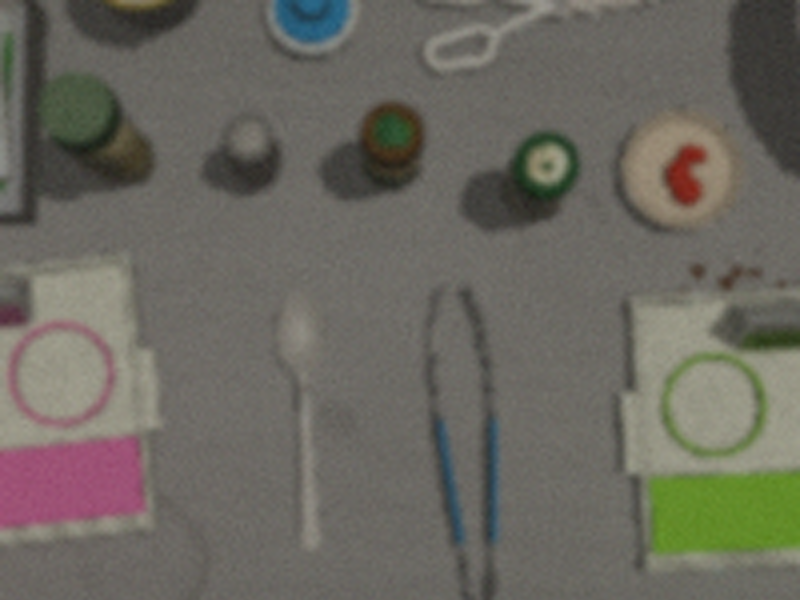

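Crop (×4, offset 150,120): shaker top at (249,138), brown cap (392,130), green cap (546,163), spoon from (298,298) to (311,548), tongs from (452,285) past the bottom. I'll compute positions from these.

```bash
cat >> h.py <<'E'
def strip(c,im,h0,smin=100,z=.016):
    """strip centre & yaw of tray x axis, from colour mask long edges"""
    hsv=cv2.cvtColor(im,cv2.COLOR_BGR2HSV).astype(int)
    m=(abs(hsv[:,:,0]-h0)<12)&(hsv[:,:,1]>smin)
    k=max(blobs(m,20),key=cv2.contourArea);mm=np.zeros(m.shape,np.uint8);cv2.drawContours(mm,[k],-1,1,-1)
    v,u=np.nonzero(mm);P=np.array([plane(c,p,z)[:2] for p in zip(u,v)])
    ce=P.mean(0);w,V=np.linalg.eigh(np.cov((P-ce).T));d=V[:,1]*np.sign(V[1,1])
    return ce,np.degrees(np.arctan2(-d[0],d[1])),np.sqrt(12*w)*1000
E
python3 - <<'E'
import station
from station import *
from h import *
print([n for n in dir(station) if n[0]!='_'], getattr(station,'grip_point_offset',None))
c=calibration("top");im=cv2.imread("pics/top0.png")
for n,h in(("pink",163),("green",45)):
    ce,yaw,sz=strip(c,im,h);a=np.radians(yaw);R=np.array([[np.cos(a),-np.sin(a)],[np.sin(a),np.cos(a)]])
    print(n,"strip",ce.round(4),yaw.round(2),sz.round(0),"rings",[(ce+R@[.078,s*.06]).round(4) for s in(1,-1)])
q=lambda x,y,z:plane(c,(150+(x-1.5)/4,120+(y-1.5)/4),z)[:2].round(4)
print("shaker",q(249,138,.085),"brown",q(392,131,.105),"green",q(546,164,.106))
a,b=q(297,294,.006),q(311,550,.008);print("spoon",a,b,(a+b)/2,np.linalg.norm(a-b))
for z,x0,y0,x1,y1 in((.02,437,419,493,419),(.02,460,542,493,542)):print("tongs grips",q(x0,y0,z),q(x1,y1,z))
print("tongs top",q(452,285,.02))
print("bottle",q(79,110,.15),"dish",q(680,169,.02))
E
```

```text
['MotionError', 'calibration', 'close_job', 'get_state', 'grip_point_offset', 'snapshot'] 0.0187
pink strip [0.4385 0.2926] 7.92 [ 51. 220.] rings [array([0.5075, 0.3628]), array([0.5241, 0.2439])]
green strip [ 0.4414 -0.2945] 3.8 [ 54. 222.] rings [array([ 0.5153, -0.2294]), array([ 0.5232, -0.3491])]
shaker [0.6852 0.1081] brown [0.6888 0.0099] green [ 0.6692 -0.0949]
spoon [0.5876 0.0761] [0.4027 0.0593] [0.49515 0.0677 ] 0.18566165463013629
tongs grips [ 0.4986 -0.0283] [ 0.4998 -0.0685]
tongs grips [ 0.4116 -0.047 ] [ 0.4123 -0.0705]
tongs top [ 0.5958 -0.0366]
bottle [0.686  0.2122] dish [ 0.6864 -0.2013]
```

```bash
cat >> h.py <<'E'
from scipy.spatial.transform import Rotation as Ro
def yaw_close(s):
    y=Ro.from_rotvec(s["eef_rot"]).as_matrix()[:,1];return np.degrees(np.arctan2(y[1],y[0]))
def go(s,p,cl=None):
    """print tool-frame shift to TCP p with closing line at angle cl (deg, mod 180); tool is brought vertical"""
    R=Ro.from_rotvec(s["eef_rot"]);d=R.inv().apply(np.asarray(p)-s["tool_pos"])
    out=[f"d {d.round(4)}"]
    if cl is not None:
        for k in(cl,cl+180):
            a=np.radians(k);y=np.array([np.cos(a),np.sin(a),0]);z=np.array([0,0,-1.]);x=np.cross(y,z)
            G=Ro.from_matrix(np.column_stack([x,y,z]));out.append(f"r {np.degrees((R.inv()*G).as_rotvec()).round(2)}")
    print("close yaw %.2f"%yaw_close(s),"tilt z",R.as_matrix()[:,2].round(4),*out,"n",np.linalg.norm(d)/.0625)
E
python3 - <<'E'
from station import *
from h import *
s=get_state();go(s,[.46,.03,.26],95.2)
E
```

```text
close yaw -66.29 tilt z [-6.0e-04  1.8e-03 -1.0e+00] d [ 0.4332 -0.417  -0.0287] r [-1.0000e-02 -1.5000e-01 -1.6149e+02] r [-0.11  0.   18.51] n 9.63122789369842
```

Emit:
{"name": "step_arm", "arguments": {
  "moves": [
    {"dx": 0.433,"dy": -0.417,"dz": -0.029,"rz": 18.5},
    {"dx": 0.433,"dy": -0.417,"dz": -0.029,"rz": 18.5},
    {"dx": 0.433,"dy": -0.417,"dz": -0.029,"rz": 18.5},
    {"dx": 0.433,"dy": -0.417,"dz": -0.029,"rz": 18.5},
    {"dx": 0.433,"dy": -0.417,"dz": -0.029,"rz": 18.5},
    {"dx": 0.433,"dy": -0.417,"dz": -0.029,"rz": 18.5},
    {"dx": 0.433,"dy": -0.417,"dz": -0.029,"rz": 18.5},
    {"dx": 0.433,"dy": -0.417,"dz": -0.029,"rz": 18.5},
    {"dx": 0.433,"dy": -0.417,"dz": -0.029,"rz": 18.5},
    {"dx": 0.433,"dy": -0.417,"dz": -0.029,"rz": 18.5},
    {"dx": 0.433,"dy": -0.417,"dz": -0.029,"rz": 18.5},
    {"dx": 0.433,"dy": -0.417,"dz": -0.029,"rz": 18.5},
    {"dx": 0.433,"dy": -0.417,"dz": -0.029,"rz": 18.5}
  ]
}}

```text
$.moves[0]: bad value
```

```bash
cat > look.py <<'E'
import sys,pickle
from station import *
from h import *
n=sys.argv[1];s=get_state();c=calibration("wrist");im=snapshot("wrist")[:,:,::-1]
cv2.imwrite(f"pics/{n}.png",cv2.resize(im,None,fx=1.5,fy=1.5,interpolation=cv2.INTER_CUBIC));cv2.imwrite(f"{n}_raw.png",im);pickle.dump((s,c),open(f"{n}.pkl","wb"))
print(s["time_s"],s["tool_pos"],yaw_close(s),s["opening"],s["qpos"].round(2))
E
python3 look.py w1
```

```text
0.1 [ 0.23100314 -0.52590597  0.23042139] -66.29348349964368 0.9957140229983722 [-1.27  0.38  0.08  1.27  0.    1.46]
```

View pics/w1.png

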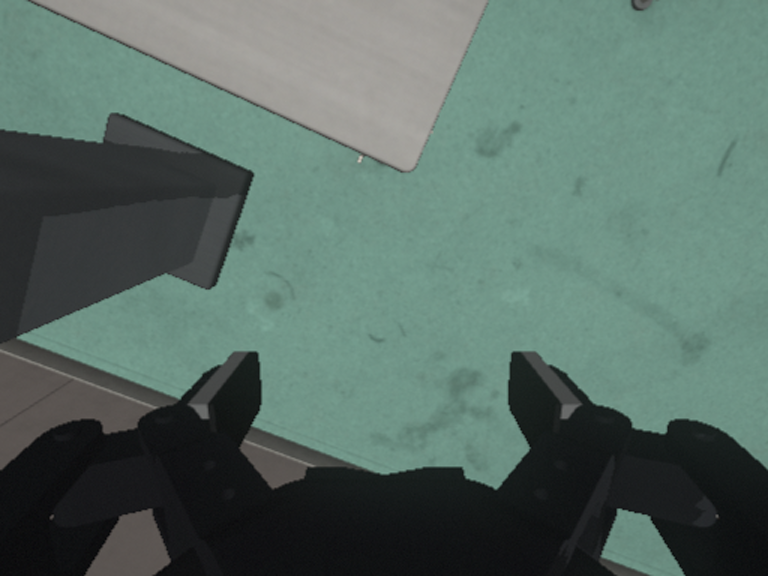

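The move was refused: rows probably need every field. The picture shows floor and the table corner at (410,170).

Emit:
{"name": "step_arm", "arguments": {
  "moves": [
    {"dx": 0.433,"dy": -0.417,"dz": -0.029,"rx": 0,"ry": 0,"rz": 18.5,"hand": 0.085},
    {"dx": 0.433,"dy": -0.417,"dz": -0.029,"rx": 0,"ry": 0,"rz": 18.5,"hand": 0.085},
    {"dx": 0.433,"dy": -0.417,"dz": -0.029,"rx": 0,"ry": 0,"rz": 18.5,"hand": 0.085},
    {"dx": 0.433,"dy": -0.417,"dz": -0.029,"rx": 0,"ry": 0,"rz": 18.5,"hand": 0.085},
    {"dx": 0.433,"dy": -0.417,"dz": -0.029,"rx": 0,"ry": 0,"rz": 18.5,"hand": 0.085},
    {"dx": 0.433,"dy": -0.417,"dz": -0.029,"rx": 0,"ry": 0,"rz": 18.5,"hand": 0.085},
    {"dx": 0.433,"dy": -0.417,"dz": -0.029,"rx": 0,"ry": 0,"rz": 18.5,"hand": 0.085},
    {"dx": 0.433,"dy": -0.417,"dz": -0.029,"rx": 0,"ry": 0,"rz": 18.5,"hand": 0.085},
    {"dx": 0.433,"dy": -0.417,"dz": -0.029,"rx": 0,"ry": 0,"rz": 18.5,"hand": 0.085},
    {"dx": 0.433,"dy": -0.417,"dz": -0.029,"rx": 0,"ry": 0,"rz": 18.5,"hand": 0.085},
    {"dx": 0.433,"dy": -0.417,"dz": -0.029,"rx": 0,"ry": 0,"rz": 18.5,"hand": 0.085},
    {"dx": 0.433,"dy": -0.417,"dz": -0.029,"rx": 0,"ry": 0,"rz": 18.5,"hand": 0.085},
    {"dx": 0.433,"dy": -0.417,"dz": -0.029,"rx": 0,"ry": 0,"rz": 18.5,"hand": 0.085}
  ],
  "newtons": 30
}}

```text
time_s: 1.78
tool_pos: [0.4595, 0.0283, 0.2601]
eef_rot: [3.138, 0.14, -0.001]
wrist_force: [-0.1, -0.8, 0.6]
opening: 0.992
gripper_force: 0.0
```

```bash
python3 look.py w2
```

```text
1.775 [0.45951412 0.0283432  0.26013142] -84.90210315480346 0.9922451048808852 [-0.08  0.14 -0.16  1.27 -0.    2.98]
```

View pics/w2.png

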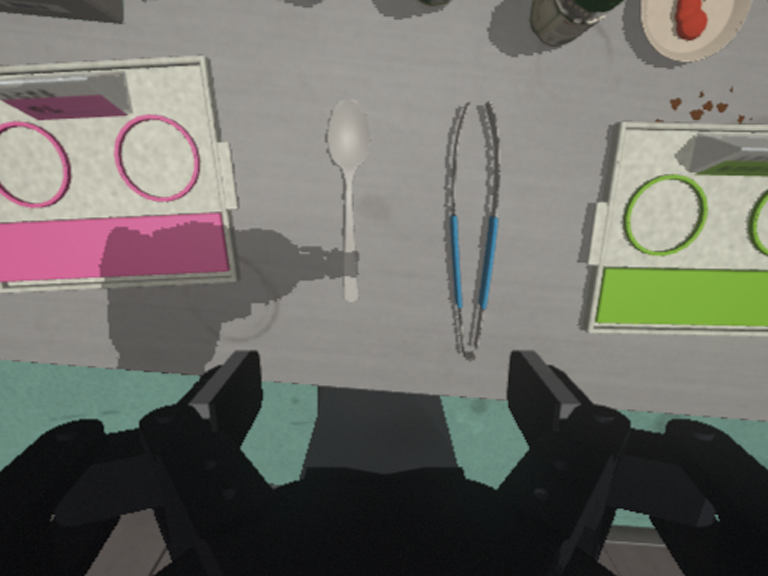

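View w2: spoon from bowl tip (348,99) to handle end (351,301); tongs from tips (470/488,102) to hinge (469,357), grips from (453..498,216) down to (460..485,307); trays at either side. j6 is near its limit, so the pick turns half round.

```bash
cat > m2.py <<'E'
from h import *
import pickle
s,c=pickle.load(open("w2.pkl","rb"));im=cv2.imread("w2_raw.png")
q=lambda x,y,z:plane(c,((x+.5)/1.5-.5,(y+.5)/1.5-.5),z)[:2]
def rep(n,a,b):
    d=a-b;print(n,((a+b)/2).round(4),"len",np.linalg.norm(d).round(4),"yaw",np.degrees(np.arctan2(d[1],d[0])).round(2))
rep("spoon",q(348,98,.008),q(351,302,.006))
rep("tongs",q(479,101,.012),q(469,358,.012))
print("tongs grips",q(453,216,.019),q(498,216,.019),"mid",(q(453,216,.019)+q(498,216,.019))/2)
hsv=cv2.cvtColor(im,cv2.COLOR_BGR2HSV).astype(int)
m=(hsv[:,:,2]>150)&(hsv[:,:,1]<60);m[:,:215]=0;m[:,255:]=0;m[:60]=0;m[210:]=0
k=blobs(m,20);print([cv2.boundingRect(i) for i in k])
m=(abs(hsv[:,:,0]-104)<14)&(hsv[:,:,1]>100)
for k in blobs(m,20): print("blue",rect(c,k,.015))
for n,h in(("pink",163),("green",45)): print(n,strip(c,im,h))
# ring centres by ellipse
for n,h,x0 in(("pink",163,0),("green",45,380)):
    mm=(abs(hsv[:,:,0]-h)<12)&(hsv[:,:,1]>60)
    for k in blobs(mm,300):
        (ex,ey),ax,an=cv2.fitEllipse(k)
        if max(ax)<80: print(n,"ring",plane(c,(ex,ey),.012),ax)
E
python3 m2.py
```

```text
spoon [0.4976 0.0646] len 0.1883 yaw 4.68
tongs [ 0.4775 -0.0553] len 0.2434 yaw 6.08
tongs grips [ 0.4984219  -0.03165319] [ 0.50210873 -0.07286982] mid [ 0.50026531 -0.0522615 ]
[(229, 184, 10, 18), (241, 157, 14, 6), (244, 147, 11, 8), (215, 60, 40, 108)]
blue ((456.1095886230469, -71.53862762451172), (87.85791778564453, 7.538370132446289), 1.174075722694397)
blue ((454.0051574707031, -40.94189453125), (89.72093963623047, 5.618509769439697), 11.001395225524902)
pink (array([0.44062259, 0.28499777]), np.float64(8.40932018025847), array([ 54.61801195, 214.66257543]))
green (array([ 0.44095802, -0.26631124]), np.float64(3.0820240672503996), array([ 55.59399681, 164.71906436]))
pink ring [0.5093848  0.35841792 0.012     ] (48.158111572265625, 59.915802001953125)
pink ring [0.52582834 0.24103115 0.012     ] (52.293678283691406, 60.74422073364258)
green ring [ 0.51674957 -0.23076369  0.012     ] (49.94007110595703, 58.9720458984375)
green ring [ 0.56373158 -0.28634629  0.012     ] (9.907554626464844, 53.5458869934082)
```

```bash
python3 - <<'E'
from station import *
from h import *
s=get_state();go(s,[.497,.0655,.11],94.8)
E
```

```text
close yaw -84.91 tilt z [-4.e-04 -3.e-04 -1.e+00] d [ 0.0406 -0.0338  0.1502] r [-4.0000e-02  2.0000e-02 -1.7971e+02] r [0.01 0.02 0.29] n 2.5471072528844636
```

Emit:
{"name": "step_arm", "arguments": {
  "moves": [
    {"dx": 0.041,"dy": -0.034,"dz": 0.15,"rx": 0,"ry": 0,"rz": -90,"hand": 0.07},
    {"dx": 0.041,"dy": -0.034,"dz": 0.15,"rx": 0,"ry": 0,"rz": -90,"hand": 0.07},
    {"dx": 0.041,"dy": -0.034,"dz": 0.15,"rx": 0,"ry": 0,"rz": -90,"hand": 0.07},
    {"dx": 0.041,"dy": -0.034,"dz": 0.15,"rx": 0,"ry": 0,"rz": -90,"hand": 0.07},
    {"dx": 0.041,"dy": -0.034,"dz": 0.15,"rx": 0,"ry": 0,"rz": -90,"hand": 0.07},
    {"dx": 0.041,"dy": -0.034,"dz": 0.15,"rx": 0,"ry": 0,"rz": -90,"hand": 0.07},
    {"dx": 0.041,"dy": -0.034,"dz": 0.15,"rx": 0,"ry": 0,"rz": -90,"hand": 0.07},
    {"dx": 0.041,"dy": -0.034,"dz": 0.15,"rx": 0,"ry": 0,"rz": -90,"hand": 0.07},
    {"dx": 0.041,"dy": -0.034,"dz": 0.15,"rx": 0,"ry": 0,"rz": -179.7,"hand": 0.07},
    {"dx": 0.041,"dy": -0.034,"dz": 0.15,"rx": 0,"ry": 0,"rz": -179.7,"hand": 0.07},
    {"dx": 0.041,"dy": -0.034,"dz": 0.15,"rx": 0,"ry": 0,"rz": -179.7,"hand": 0.07},
    {"dx": 0.041,"dy": -0.034,"dz": 0.15,"rx": 0,"ry": 0,"rz": -179.7,"hand": 0.07},
    {"dx": 0.041,"dy": -0.034,"dz": 0.15,"rx": 0,"ry": 0,"rz": -179.7,"hand": 0.07},
    {"dx": 0.041,"dy": -0.034,"dz": 0.15,"rx": 0,"ry": 0,"rz": -179.7,"hand": 0.07},
    {"dx": 0.041,"dy": -0.034,"dz": 0.15,"rx": 0,"ry": 0,"rz": -179.7,"hand": 0.07},
    {"dx": 0.041,"dy": -0.034,"dz": 0.15,"rx": 0,"ry": 0,"rz": -179.7,"hand": 0.07},
    {"dx": 0.041,"dy": -0.034,"dz": 0.15,"rx": 0,"ry": 0,"rz": -179.7,"hand": 0.07},
    {"dx": 0.041,"dy": -0.034,"dz": 0.15,"rx": 0,"ry": 0,"rz": -179.7,"hand": 0.07},
    {"dx": 0.041,"dy": -0.034,"dz": 0.15,"rx": 0,"ry": 0,"rz": -179.7,"hand": 0.07}
  ]
}}

```text
time_s: 4.2
tool_pos: [0.4977, 0.0664, 0.1103]
eef_rot: [-0.13, 3.139, -0.0]
wrist_force: [0.4, -0.2, -0.3]
opening: 0.82
gripper_force: 0.0
```

```bash
python3 look.py w3; python3 - <<'E'
from h import *
import pickle
s,c=pickle.load(open("w3.pkl","rb"));print(proj(c,[.497,.0655,.006])*1.5,proj(c,s["tool_pos"])*1.5); print(c["extrinsics"].round(3))
E
```

```text
4.2 [0.49774602 0.06640314 0.11033606] 94.73746923440945 0.8204577788685067 [ 0.01  0.3  -0.35  0.92 -0.   -0.08]
[382.78066414 285.36601929] [384.20569945 357.28904566]
[[-0.083  0.962  0.259  0.433]
 [ 0.997  0.08   0.022  0.061]
 [ 0.     0.26  -0.966  0.253]
 [ 0.     0.     0.     1.   ]]
```

View pics/w3.png

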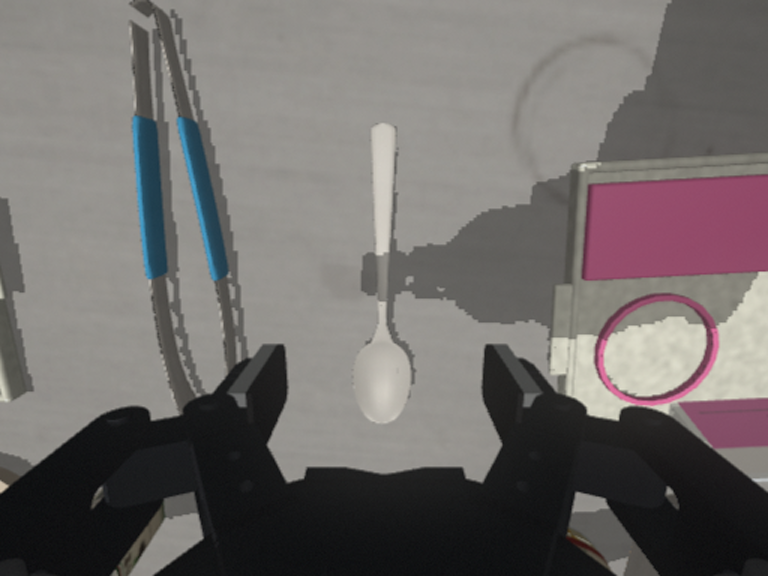

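Spoon runs (383,123)–(382,424), laterally centred between the fingers; pink ring (657,349) and strip are at right.

```bash
python3 - <<'E'
from h import *
import pickle
s,c=pickle.load(open("w3.pkl","rb"))
q=lambda x,y,z:plane(c,((x+.5)/1.5-.5,(y+.5)/1.5-.5),z)[:2]
a,b=q(382.5,425,.008),q(383.5,122,.006);d=a-b;print("spoon",(a+b)/2,np.linalg.norm(d),np.degrees(np.arctan2(d[1],d[0])))
go(s,[*((a+b)/2),.0],95)
print("tcp ray check",q(384.7,357,.11))
print("ring",q(657,349,.012))
E
```

```text
spoon [0.49806895 0.06554286] 0.19113000175620995 4.517877127911081
close yaw 94.74 tilt z [ 1.e-04 -1.e-04 -1.e+00] d [-0.0002 -0.0009  0.1103] r [-0.01  0.   -0.26] r [1.0000e-02 1.0000e-02 1.7974e+02] n 1.7654381207301966
tcp ray check [0.49767202 0.06648915]
ring [0.52225678 0.24066644]
```

Emit:
{"name": "step_arm", "arguments": {
  "moves": [
    {"dx": 0,"dy": -0.001,"dz": 0.05,"rx": 0,"ry": 0,"rz": 0,"hand": 0.06},
    {"dx": 0,"dy": -0.001,"dz": 0.085,"rx": 0,"ry": 0,"rz": 0,"hand": 0.06},
    {"dx": 0,"dy": -0.001,"dz": 0.103,"rx": 0,"ry": 0,"rz": 0,"hand": 0.055},
    {"dx": 0,"dy": -0.001,"dz": 0.109,"rx": 0,"ry": 0,"rz": 0,"hand": 0.05},
    {"dx": 0,"dy": -0.001,"dz": 0.109,"rx": 0,"ry": 0,"rz": 0,"hand": 0.05},
    {"dx": 0,"dy": -0.001,"dz": 0.109,"rx": 0,"ry": 0,"rz": 0,"hand": 0.0},
    {"dx": 0,"dy": -0.001,"dz": 0.109,"rx": 0,"ry": 0,"rz": 0,"hand": 0.0},
    {"dx": 0,"dy": -0.001,"dz": 0.109,"rx": 0,"ry": 0,"rz": 0,"hand": 0.0},
    {"dx": 0,"dy": -0.001,"dz": 0.109,"rx": 0,"ry": 0,"rz": 0,"hand": 0.0},
    {"dx": 0,"dy": -0.001,"dz": 0.109,"rx": 0,"ry": 0,"rz": 0,"hand": 0.0},
    {"dx": 0,"dy": -0.001,"dz": 0.109,"rx": 0,"ry": 0,"rz": 0,"hand": 0.0}
  ],
  "newtons": 30
}}

```text
time_s: 5.62
tool_pos: [0.499, 0.066, 0.0025]
eef_rot: [-0.134, 3.136, -0.0]
wrist_force: [-1.4, 0.4, 6.1]
opening: 0.317
gripper_force: 29.3
```

```bash
python3 - <<'E'
from station import *
from h import *
s=get_state();go(s,[.439,.290,.11],7.9)
E
```

```text
close yaw 94.91 tilt z [ 2.5e-03 -1.0e-04 -1.0e+00] d [ 0.0404  0.2283 -0.1076] r [ 0.09  0.12 87.01] r [ -0.13   0.1  -92.99] n 4.089404094463662
```

Emit:
{"name": "step_arm", "arguments": {
  "moves": [
    {"dx": 0,"dy": 0,"dz": -0.02,"rx": 0,"ry": 0,"rz": 0,"hand": 0},
    {"dx": 0,"dy": 0,"dz": -0.06,"rx": 0,"ry": 0,"rz": 0,"hand": 0},
    {"dx": 0.01,"dy": 0.03,"dz": -0.108,"rx": 0,"ry": 0,"rz": 10,"hand": 0},
    {"dx": 0.02,"dy": 0.08,"dz": -0.108,"rx": 0,"ry": 0,"rz": 20,"hand": 0},
    {"dx": 0.03,"dy": 0.13,"dz": -0.108,"rx": 0,"ry": 0,"rz": 30,"hand": 0},
    {"dx": 0.04,"dy": 0.17,"dz": -0.108,"rx": 0,"ry": 0,"rz": 40,"hand": 0},
    {"dx": 0.04,"dy": 0.2,"dz": -0.108,"rx": 0,"ry": 0,"rz": 50,"hand": 0},
    {"dx": 0.04,"dy": 0.228,"dz": -0.108,"rx": 0,"ry": 0,"rz": 60,"hand": 0},
    {"dx": 0.04,"dy": 0.228,"dz": -0.108,"rx": 0,"ry": 0,"rz": 70,"hand": 0},
    {"dx": 0.04,"dy": 0.228,"dz": -0.108,"rx": 0,"ry": 0,"rz": 80,"hand": 0},
    {"dx": 0.04,"dy": 0.228,"dz": -0.108,"rx": 0,"ry": 0,"rz": 87,"hand": 0},
    {"dx": 0.04,"dy": 0.228,"dz": -0.108,"rx": 0,"ry": 0,"rz": 87,"hand": 0},
    {"dx": 0.04,"dy": 0.228,"dz": -0.108,"rx": 0,"ry": 0,"rz": 87,"hand": 0}
  ],
  "newtons": 40
}}

```text
time_s: 7.25
tool_pos: [0.4385, 0.2897, 0.1094]
eef_rot: [2.061, 2.371, 0.0]
wrist_force: [-0.2, 0.3, -0.8]
opening: 0.316
gripper_force: 39.4
```

```bash
python3 look.py w4
```

```text
7.25 [0.43848049 0.28970636 0.10935112] 8.003120260561106 0.3156046259560741 [ 0.46  0.35 -0.29  0.93 -0.    1.89]
```

View pics/w4.png

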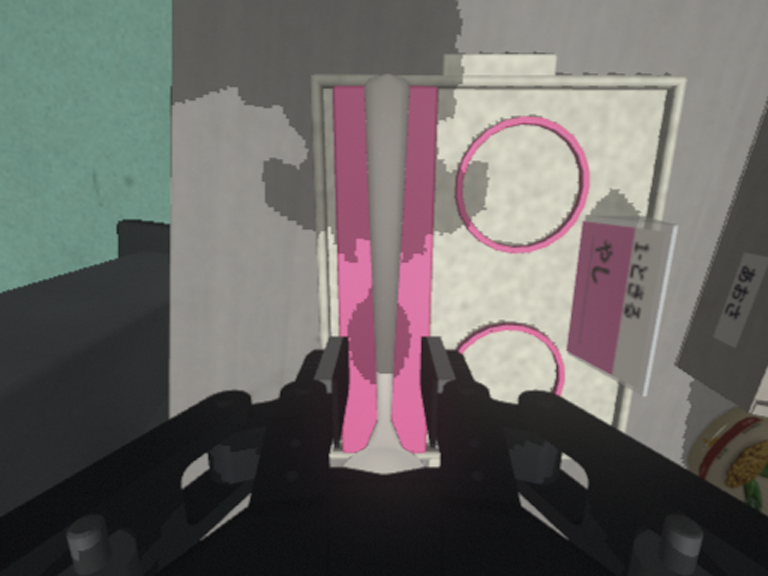

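w4: the strip's corners are (333,86), (438,87), (427,450), (343,450); the held spoon's handle end is at (388,75), bowl end at (385,475); rings at (523,184) and (510,375), card at (622,300).

```bash
python3 - <<'E'
from h import *
import pickle
s,c=pickle.load(open("w4.pkl","rb"))
q=lambda x,y,z:plane(c,((x+.5)/1.5-.5,(y+.5)/1.5-.5),z)[:2]
P=np.array([q(*p,.016) for p in((333,86),(438,87),(428,451),(343,451))]);ce=P.mean(0);d=(P[0]+P[1]-P[2]-P[3])/2
print("strip",ce,np.linalg.norm(d),np.linalg.norm(P[0]-P[1]),np.linalg.norm(P[2]-P[3]),"yaw",np.degrees(np.arctan2(-d[0],d[1])))
r=q(523.5,184,.012);print("ring",r)
im=cv2.imread("w4_raw.png");hsv=cv2.cvtColor(im,cv2.COLOR_BGR2HSV).astype(int);m=(abs(hsv[:,:,0]-163)<14)&(hsv[:,:,1]>60);m[:,:295]=0
for k in blobs(m,200):
    (x,y),ax,an=cv2.fitEllipse(k);print("ell",plane(c,(x,y),.012),ax,an)
for z in(.112,.118):
    a,b=q(388,75,z),q(385,476,z);print("spoon z",z,"handle",np.linalg.norm(a-s["tool_pos"][:2]),"bowl",np.linalg.norm(b-s["tool_pos"][:2]),a-s["tool_pos"][:2])
go(s,[*ce,.019],np.degrees(np.arctan2(-d[0],d[1])))
E
```

```text
strip [0.43975442 0.29157774] 0.22061285554281435 0.05497467927890555 0.05623765877608003 yaw 8.05314399772121
ring [0.50834172 0.36263811]
ell [0.52441755 0.24723037 0.012     ] (63.19091796875, 71.93531036376953) 91.05299377441406
ell [0.56801445 0.30791105 0.012     ] (36.17551040649414, 119.8597640991211) 7.3246378898620605
ell [0.50749391 0.3623571  0.012     ] (85.50904846191406, 93.26197814941406) 38.78779602050781
spoon z 0.112 handle 0.0961328158193952 bowl 0.04951367745362817 [-0.01162065  0.09542787]
spoon z 0.118 handle 0.09479832502073046 bowl 0.04460174029981556 [-0.01149248  0.09409912]
close yaw 8.00 tilt z [ 1.e-04 -1.e-04 -1.e+00] d [0.0017 0.0015 0.0904] r [ 0.01  0.   -0.05] r [ 1.0000e-02 -1.0000e-02  1.7995e+02] n 1.4460715524682055
```

Emit:
{"name": "step_arm", "arguments": {
  "moves": [
    {"dx": 0.0022,"dy": 0.001,"dz": 0.04,"rx": 0,"ry": 0,"rz": 0,"hand": 0},
    {"dx": 0.0022,"dy": 0.001,"dz": 0.07,"rx": 0,"ry": 0,"rz": 0,"hand": 0},
    {"dx": 0.0022,"dy": 0.001,"dz": 0.083,"rx": 0,"ry": 0,"rz": 0,"hand": 0},
    {"dx": 0.0022,"dy": 0.001,"dz": 0.087,"rx": 0,"ry": 0,"rz": 0,"hand": 0},
    {"dx": 0.0022,"dy": 0.001,"dz": 0.089,"rx": 0,"ry": 0,"rz": 0,"hand": 0},
    {"dx": 0.0022,"dy": 0.001,"dz": 0.09,"rx": 0,"ry": 0,"rz": 0,"hand": 0},
    {"dx": 0.0022,"dy": 0.001,"dz": 0.09,"rx": 0,"ry": 0,"rz": 0,"hand": 0}
  ]
}}

```text
time_s: 8.18
tool_pos: [0.4398, 0.2923, 0.02]
eef_rot: [2.062, 2.369, 0.002]
wrist_force: [-0.0, 0.5, 0.2]
opening: 0.31
gripper_force: 39.4
```

Emit:
{"name": "step_arm", "arguments": {
  "moves": [
    {"dx": 0,"dy": 0,"dz": 0.001,"rx": 0,"ry": 0,"rz": 0,"hand": 0},
    {"dx": 0,"dy": 0,"dz": 0.0015,"rx": 0,"ry": 0,"rz": 0,"hand": 0},
    {"dx": 0,"dy": 0,"dz": 0.0015,"rx": 0,"ry": 0,"rz": 0,"hand": 0}
  ]
}}

```text
time_s: 8.55
tool_pos: [0.4396, 0.2922, 0.0186]
eef_rot: [2.063, 2.369, 0.002]
wrist_force: [-1.6, -1.0, 5.2]
opening: 0.313
gripper_force: 39.8
```

Emit:
{"name": "step_arm", "arguments": {
  "moves": [
    {"dx": 0,"dy": 0,"dz": 0,"rx": 0,"ry": 0,"rz": 0,"hand": 0.035},
    {"dx": 0,"dy": 0,"dz": 0,"rx": 0,"ry": 0,"rz": 0,"hand": 0.045},
    {"dx": 0,"dy": 0,"dz": 0,"rx": 0,"ry": 0,"rz": 0,"hand": 0.06},
    {"dx": 0,"dy": 0,"dz": 0,"rx": 0,"ry": 0,"rz": 0,"hand": 0.06},
    {"dx": 0,"dy": 0,"dz": -0.02,"rx": 0,"ry": 0,"rz": 0,"hand": 0.07},
    {"dx": 0,"dy": 0,"dz": -0.07,"rx": 0,"ry": 0,"rz": 0,"hand": 0.085},
    {"dx": 0,"dy": 0,"dz": -0.13,"rx": 0,"ry": 0,"rz": 0,"hand": 0.085},
    {"dx": 0,"dy": 0,"dz": -0.18,"rx": 0,"ry": 0,"rz": 0,"hand": 0.085},
    {"dx": 0,"dy": 0,"dz": -0.18,"rx": 0,"ry": 0,"rz": 0,"hand": 0.085}
  ]
}}

```text
time_s: 9.68
tool_pos: [0.4421, 0.2936, 0.2024]
eef_rot: [2.06, 2.367, 0.014]
wrist_force: [0.1, 0.7, -0.5]
opening: 0.992
gripper_force: 0.0
```

```bash
python3 look.py w5; python3 - <<'E'
from station import *
from h import *
s=get_state();go(s,[.66,-.095,.20],98)
E
```

```text
9.675 [0.44210775 0.29357186 0.20244604] 7.911170239043389 0.9923081887857147 [ 0.47  0.29 -0.12  1.15 -0.    1.9 ]
close yaw 7.91 tilt z [ 0.0043  0.002  -1.    ] d [-4.143e-01  1.639e-01 -1.000e-04] r [  0.27   0.14 -90.09] r [ 0.14 -0.27 89.91] n 7.128552590210317
```

View pics/w5.png

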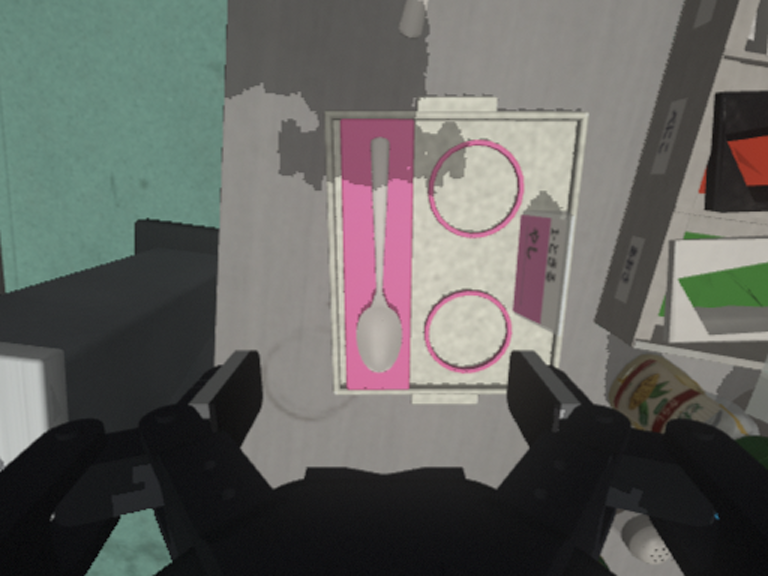

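The spoon lies along the strip, well centred (x≈380 against strip middle 377, ends 138–373 within 119–389). Now the green-cap jar.

Emit:
{"name": "step_arm", "arguments": {
  "moves": [
    {"dx": -0.05,"dy": 0.02,"dz": 0,"rx": 0.27,"ry": 0.14,"rz": -10,"hand": 0.085},
    {"dx": -0.1,"dy": 0.04,"dz": 0,"rx": 0.27,"ry": 0.14,"rz": -20,"hand": 0.085},
    {"dx": -0.15,"dy": 0.06,"dz": 0,"rx": 0.27,"ry": 0.14,"rz": -30,"hand": 0.085},
    {"dx": -0.2,"dy": 0.08,"dz": 0,"rx": 0.27,"ry": 0.14,"rz": -40,"hand": 0.085},
    {"dx": -0.25,"dy": 0.1,"dz": 0,"rx": 0.27,"ry": 0.14,"rz": -50,"hand": 0.085},
    {"dx": -0.3,"dy": 0.12,"dz": 0,"rx": 0.27,"ry": 0.14,"rz": -60,"hand": 0.085},
    {"dx": -0.35,"dy": 0.14,"dz": 0,"rx": 0.27,"ry": 0.14,"rz": -70,"hand": 0.085},
    {"dx": -0.39,"dy": 0.155,"dz": 0,"rx": 0.27,"ry": 0.14,"rz": -80,"hand": 0.085},
    {"dx": -0.414,"dy": 0.164,"dz": 0,"rx": 0.27,"ry": 0.14,"rz": -90,"hand": 0.085},
    {"dx": -0.414,"dy": 0.164,"dz": 0,"rx": 0.27,"ry": 0.14,"rz": -90,"hand": 0.085},
    {"dx": -0.414,"dy": 0.164,"dz": 0,"rx": 0.27,"ry": 0.14,"rz": -90,"hand": 0.085}
  ]
}}

```text
time_s: 11.1
tool_pos: [0.6575, -0.0945, 0.1962]
eef_rot: [0.214, -3.127, 0.001]
wrist_force: [0.5, 0.4, 0.4]
opening: 0.995
gripper_force: 0.0
```

```bash
python3 look.py w6
```

```text
11.1 [ 0.65746753 -0.09451359  0.1961989 ] 97.82593562523753 0.9953953404556899 [-0.24  0.59  0.32  1.31 -0.   -0.37]
```

View pics/w6.png

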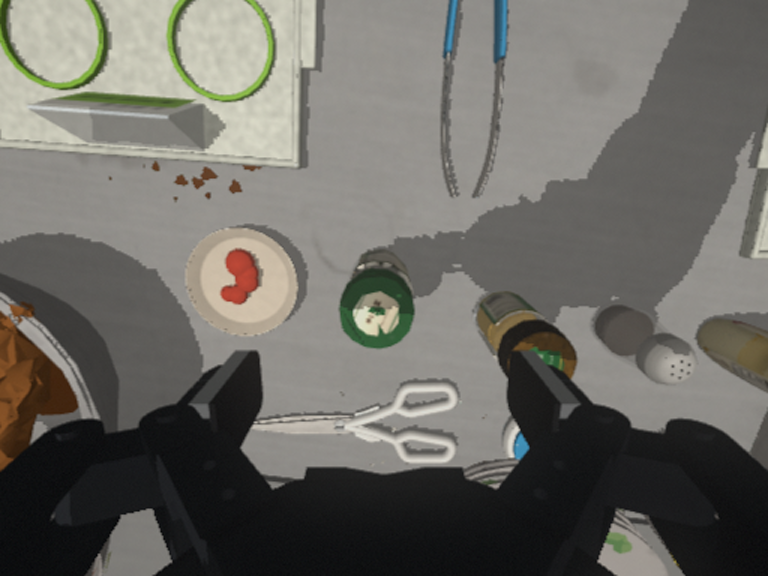

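w6: green cap top at (377,311), brown cap (537,352) partly behind a finger, shaker dome (667,358) with body base (622,330), dish (243,280).

```bash
python3 - <<'E'
from h import *
import pickle
s,c=pickle.load(open("w6.pkl","rb"))
q=lambda x,y,z:plane(c,((x+.5)/1.5-.5,(y+.5)/1.5-.5),z)[:2]
im=cv2.imread("w6_raw.png");hsv=cv2.cvtColor(im,cv2.COLOR_BGR2HSV).astype(int)
m=(abs(hsv[:,:,0]-72)<18)&(hsv[:,:,1]>80);m[:180]=0;m[:,290:]=0;m[240:]=0
for k in blobs(m,100): (x,y),r=cv2.minEnclosingCircle(k);print("cap",x*1.5,y*1.5,r*1.5,cv2.boundingRect(k))
g=q(377,311,.106);print("green jar",g,"brown",q(537,353,.105),"shaker dome",q(668,358,.088))
go(s,[*g,.048],98)
E
```

```text
cap 376.4259796142578 311.3141555786133 36.68910598754883 (227, 185, 49, 47)
green jar [ 0.66836782 -0.09748788] brown [0.68204003 0.0030761 ] shaker dome [0.68011749 0.09708361]
close yaw 97.83 tilt z [-7.3e-03 -9.0e-04 -1.0e+00] d [-0.0115 -0.0044  0.1481] r [ 0.01 -0.42 -0.17] r [-6.6000e-01 -1.0000e-02  1.7982e+02] n 2.378063824704613
```

Emit:
{"name": "step_arm", "arguments": {
  "moves": [
    {"dx": -0.0115,"dy": -0.0038,"dz": 0.03,"rx": 0,"ry": -0.3,"rz": 0,"hand": 0.085},
    {"dx": -0.0115,"dy": -0.0038,"dz": 0.075,"rx": 0,"ry": -0.3,"rz": 0,"hand": 0.085},
    {"dx": -0.0115,"dy": -0.0038,"dz": 0.12,"rx": 0,"ry": -0.3,"rz": 0,"hand": 0.08},
    {"dx": -0.0115,"dy": -0.0038,"dz": 0.143,"rx": 0,"ry": -0.3,"rz": 0,"hand": 0.07},
    {"dx": -0.0115,"dy": -0.0038,"dz": 0.148,"rx": 0,"ry": -0.3,"rz": 0,"hand": 0.06},
    {"dx": -0.0115,"dy": -0.0038,"dz": 0.148,"rx": 0,"ry": -0.3,"rz": 0,"hand": 0.054},
    {"dx": -0.0115,"dy": -0.0038,"dz": 0.148,"rx": 0,"ry": -0.3,"rz": 0,"hand": 0.05},
    {"dx": -0.0115,"dy": -0.0038,"dz": 0.148,"rx": 0,"ry": -0.3,"rz": 0,"hand": 0.046},
    {"dx": -0.0115,"dy": -0.0038,"dz": 0.148,"rx": 0,"ry": -0.3,"rz": 0,"hand": 0.04},
    {"dx": -0.0115,"dy": -0.0038,"dz": 0.148,"rx": 0,"ry": -0.3,"rz": 0,"hand": 0.03},
    {"dx": -0.0115,"dy": -0.0038,"dz": 0.148,"rx": 0,"ry": -0.3,"rz": 0,"hand": 0.03},
    {"dx": -0.0115,"dy": -0.0038,"dz": 0.148,"rx": 0,"ry": -0.3,"rz": 0,"hand": 0.03}
  ],
  "newtons": 40
}}

```text
time_s: 12.65
tool_pos: [0.6714, -0.0978, 0.0517]
eef_rot: [-0.217, 3.13, -0.003]
wrist_force: [-1.2, 1.8, 6.5]
opening: 0.522
gripper_force: 41.4
```

```bash
python3 - <<'E'
from station import *
from h import *
s=get_state();print(s["tool_pos"],s["qpos"]);go(s,[.508,.3624,.175],98)
E
```

```text
[ 0.67135231 -0.09782681  0.05171517] [-2.38030723e-01  6.76787430e-01  1.02425157e-01  9.91761708e-01
 -2.27851348e-04 -3.76240601e-01]
close yaw 97.92 tilt z [ 0.0045 -0.0013 -1.    ] d [ 0.0979  0.4781 -0.1246] r [-0.11  0.24 -0.08] r [3.8000e-01 1.7000e-01 1.7992e+02] n 8.058853029173795
```

Emit:
{"name": "step_arm", "arguments": {
  "moves": [
    {"dx": 0,"dy": 0,"dz": -0.02,"rx": 0,"ry": 0,"rz": 0,"hand": 0.03},
    {"dx": 0,"dy": 0,"dz": -0.06,"rx": 0,"ry": 0,"rz": 0,"hand": 0.03},
    {"dx": 0,"dy": 0,"dz": -0.105,"rx": 0,"ry": 0,"rz": 0,"hand": 0.03},
    {"dx": 0.006,"dy": 0.03,"dz": -0.125,"rx": 0,"ry": 0,"rz": 0,"hand": 0.03},
    {"dx": 0.016,"dy": 0.08,"dz": -0.125,"rx": 0,"ry": 0,"rz": 0,"hand": 0.03},
    {"dx": 0.028,"dy": 0.135,"dz": -0.125,"rx": 0,"ry": 0,"rz": 0,"hand": 0.03},
    {"dx": 0.04,"dy": 0.195,"dz": -0.125,"rx": 0,"ry": 0,"rz": 0,"hand": 0.03},
    {"dx": 0.052,"dy": 0.255,"dz": -0.125,"rx": 0,"ry": 0,"rz": 0,"hand": 0.03},
    {"dx": 0.064,"dy": 0.315,"dz": -0.125,"rx": 0,"ry": 0,"rz": 0,"hand": 0.03},
    {"dx": 0.076,"dy": 0.37,"dz": -0.125,"rx": 0,"ry": 0,"rz": 0,"hand": 0.03},
    {"dx": 0.086,"dy": 0.42,"dz": -0.125,"rx": 0,"ry": 0,"rz": 0,"hand": 0.03},
    {"dx": 0.094,"dy": 0.46,"dz": -0.125,"rx": 0,"ry": 0,"rz": 0,"hand": 0.03},
    {"dx": 0.098,"dy": 0.478,"dz": -0.125,"rx": 0,"ry": 0,"rz": 0,"hand": 0.03},
    {"dx": 0.098,"dy": 0.478,"dz": -0.125,"rx": 0,"ry": 0,"rz": 0,"hand": 0.03},
    {"dx": 0.098,"dy": 0.478,"dz": -0.125,"rx": 0,"ry": 0,"rz": 0,"hand": 0.03}
  ]
}}

```text
time_s: 14.52
tool_pos: [0.5075, 0.3608, 0.1739]
eef_rot: [-0.214, 3.133, -0.004]
wrist_force: [-0.2, 0.1, -1.6]
opening: 0.526
gripper_force: 41.3
```

```bash
python3 look.py w7;python3 - <<'E'
from station import *
from h import *
s=get_state();go(s,[.508,.3624,.0577],98)
E
```

```text
14.525 [0.50748254 0.3608254  0.17386268] 97.82427594295312 0.5260587505210859 [ 0.52  0.5   0.11  1.19 -0.    0.38]
close yaw 97.80 tilt z [ 0.001  -0.0022 -1.    ] d [-0.0006  0.0019  0.1162] r [-0.13  0.04 -0.2 ] r [6.000e-02 2.000e-01 1.798e+02] n 1.8597167370953849
```

View pics/w7.png

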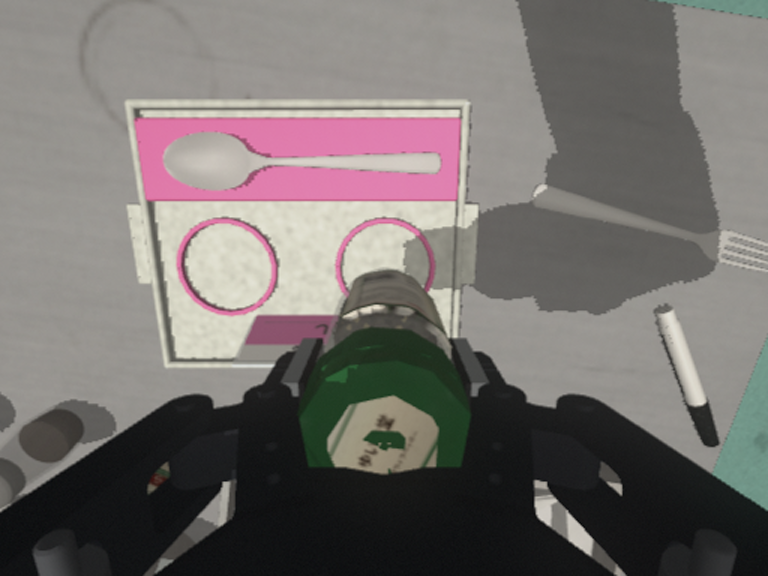

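w7: left ring (227,266), right ring about (386,262) behind the held jar, jar base edge at (388,270); the spoon still lies centred.

```bash
python3 - <<'E'
from h import *
import pickle
s,c=pickle.load(open("w7.pkl","rb"))
q=lambda x,y,z:plane(c,((x+.5)/1.5-.5,(y+.5)/1.5-.5),z)[:2]
L=q(227,266,.012);print("left ring",L)
print("right ring edges: top",q(386,218,.012),"left",q(337,265,.012),"right",q(435,265,.012))
P=np.array([q(*p,.016) for p in((136,119),(463,119),(461,200),(146,201))]);print("strip ctr",P.mean(0))
print("jar base near edge",q(388,270,.1245)-s["tool_pos"][:2])
print("pred", proj(c,[s["tool_pos"][0],s["tool_pos"][1],.1239])*1.5)
E
```

```text
left ring [0.52272225 0.24275146]
right ring edges: top [0.47089178 0.35657605] left [0.51061126 0.3248386 ] right [0.50052118 0.3979089 ]
strip ctr [0.43949637 0.29272385]
jar base near edge [-0.02268113 -0.00153816]
pred [384.44689854 314.58602596]
```

Emit:
{"name": "step_arm", "arguments": {
  "moves": [
    {"dx": 0,"dy": 0.0013,"dz": 0.03,"rx": 0,"ry": 0,"rz": 0,"hand": 0.03},
    {"dx": 0,"dy": 0.0013,"dz": 0.07,"rx": 0,"ry": 0,"rz": 0,"hand": 0.03},
    {"dx": 0,"dy": 0.0013,"dz": 0.1,"rx": 0,"ry": 0,"rz": 0,"hand": 0.03},
    {"dx": 0,"dy": 0.0013,"dz": 0.111,"rx": 0,"ry": 0,"rz": 0,"hand": 0.03},
    {"dx": 0,"dy": 0.0013,"dz": 0.114,"rx": 0,"ry": 0,"rz": 0,"hand": 0.03},
    {"dx": 0,"dy": 0.0013,"dz": 0.1155,"rx": 0,"ry": 0,"rz": 0,"hand": 0.03},
    {"dx": 0,"dy": 0.0013,"dz": 0.1155,"rx": 0,"ry": 0,"rz": 0,"hand": 0.03}
  ]
}}

```text
time_s: 15.45
tool_pos: [0.5078, 0.3638, 0.0597]
eef_rot: [-0.216, 3.131, -0.001]
wrist_force: [-0.3, -0.7, -0.3]
opening: 0.522
gripper_force: 41.3
```

Emit:
{"name": "step_arm", "arguments": {
  "moves": [
    {"dx": 0,"dy": -0.001,"dz": 0.001,"rx": 0,"ry": 0,"rz": 0,"hand": 0.03},
    {"dx": 0,"dy": -0.001,"dz": 0.002,"rx": 0,"ry": 0,"rz": 0,"hand": 0.03},
    {"dx": 0,"dy": -0.001,"dz": 0.0025,"rx": 0,"ry": 0,"rz": 0,"hand": 0.03},
    {"dx": 0,"dy": -0.001,"dz": 0.0025,"rx": 0,"ry": 0,"rz": 0,"hand": 0.03}
  ]
}}

```text
time_s: 15.95
tool_pos: [0.5075, 0.3626, 0.0577]
eef_rot: [-0.217, 3.131, -0.002]
wrist_force: [-2.4, -0.7, 6.6]
opening: 0.524
gripper_force: 42.0
```

Emit:
{"name": "step_arm", "arguments": {
  "moves": [
    {"dx": 0,"dy": 0,"dz": 0,"rx": 0,"ry": 0,"rz": 0,"hand": 0.048},
    {"dx": 0,"dy": 0,"dz": 0,"rx": 0,"ry": 0,"rz": 0,"hand": 0.055},
    {"dx": 0,"dy": 0,"dz": 0,"rx": 0,"ry": 0,"rz": 0,"hand": 0.065},
    {"dx": 0,"dy": 0,"dz": 0,"rx": 0,"ry": 0,"rz": 0,"hand": 0.075},
    {"dx": 0,"dy": 0,"dz": -0.02,"rx": 0,"ry": 0,"rz": 0,"hand": 0.08},
    {"dx": 0,"dy": 0,"dz": -0.07,"rx": 0,"ry": 0,"rz": 0,"hand": 0.08},
    {"dx": 0,"dy": 0,"dz": -0.12,"rx": 0,"ry": 0,"rz": 0,"hand": 0.08},
    {"dx": 0,"dy": 0,"dz": -0.14,"rx": 0,"ry": 0,"rz": 0,"hand": 0.08},
    {"dx": 0,"dy": 0,"dz": -0.14,"rx": 0,"ry": 0,"rz": 0,"hand": 0.08}
  ]
}}

```text
time_s: 17.08
tool_pos: [0.5082, 0.3633, 0.198]
eef_rot: [-0.216, 3.129, 0.001]
wrist_force: [0.3, -0.5, -0.4]
opening: 0.934
gripper_force: 0.0
```

```bash
python3 - <<'E'
from station import *
from h import *
im=snapshot("scene");cv2.imwrite("scene2_raw.png",im[:,:,::-1])
s=get_state();print(s["tool_pos"],s["wrist_force"]);go(s,[.4775,-.0553,.12],96)
E
```

```text
[0.50718634 0.36275016 0.19607233] [ 0.18570447 -0.55174001 -0.95004182]
close yaw 97.91 tilt z [ 1.9e-03 -8.0e-04 -1.0e+00] d [ 0.0871 -0.4099  0.0764] r [-0.06  0.1   1.91] r [-1.6000e-01 -1.0000e-01 -1.7809e+02] n 6.815215219316827
```

Emit:
{"name": "step_arm", "arguments": {
  "moves": [
    {"dx": 0.006,"dy": -0.03,"dz": 0,"rx": 0,"ry": 0,"rz": 2,"hand": 0.08},
    {"dx": 0.017,"dy": -0.08,"dz": 0,"rx": 0,"ry": 0,"rz": 2,"hand": 0.08},
    {"dx": 0.03,"dy": -0.14,"dz": 0,"rx": 0,"ry": 0,"rz": 2,"hand": 0.08},
    {"dx": 0.042,"dy": -0.2,"dz": 0.02,"rx": 0,"ry": 0,"rz": 2,"hand": 0.08},
    {"dx": 0.055,"dy": -0.26,"dz": 0.04,"rx": 0,"ry": 0,"rz": 2,"hand": 0.08},
    {"dx": 0.067,"dy": -0.315,"dz": 0.06,"rx": 0,"ry": 0,"rz": 2,"hand": 0.08},
    {"dx": 0.077,"dy": -0.365,"dz": 0.076,"rx": 0,"ry": 0,"rz": 2,"hand": 0.08},
    {"dx": 0.085,"dy": -0.4,"dz": 0.076,"rx": 0,"ry": 0,"rz": 2,"hand": 0.08},
    {"dx": 0.087,"dy": -0.41,"dz": 0.076,"rx": 0,"ry": 0,"rz": 2,"hand": 0.08},
    {"dx": 0.087,"dy": -0.41,"dz": 0.076,"rx": 0,"ry": 0,"rz": 2,"hand": 0.08}
  ]
}}

```text
time_s: 18.38
tool_pos: [0.4764, -0.0554, 0.1196]
eef_rot: [0.161, -3.137, 0.001]
wrist_force: [0.7, 0.2, 0.6]
opening: 0.942
gripper_force: 0.0
```

```bash
python3 look.py w8
```

```text
18.375 [ 0.47644238 -0.0553811   0.11960374] 95.86241257349671 0.9415818105126252 [-0.25  0.26 -0.39  0.92 -0.   -0.35]
```

View pics/w8.png

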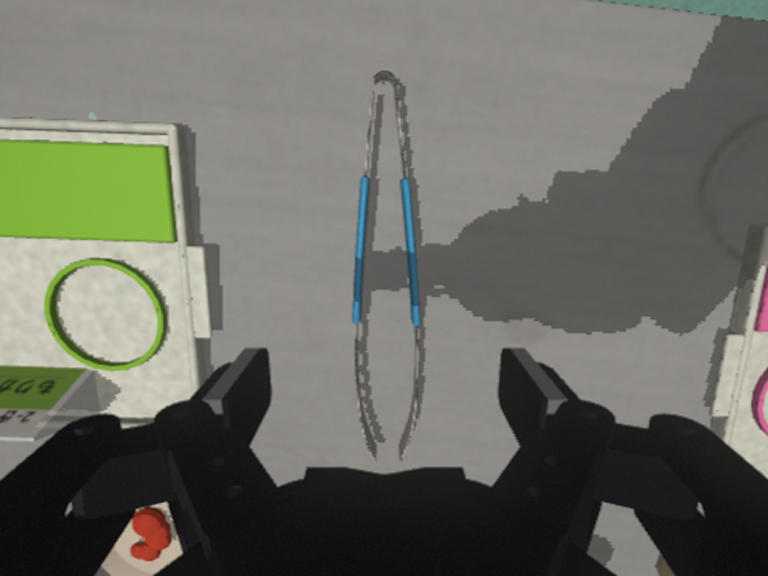

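w8: tongs run from hinge (385,72) to tips (388,459), grips' lower ends at (356,320) and (417,322): aligned with the fingers.

```bash
python3 - <<'E'
from h import *
import pickle
s,c=pickle.load(open("w8.pkl","rb"))
q=lambda x,y,z:plane(c,((x+.5)/1.5-.5,(y+.5)/1.5-.5),z)[:2]
for z0,z1 in((.012,.012),(.022,.005)):
    a,b=q(388,460,z1),q(385,70,z0);d=a-b;print((a+b)/2,np.linalg.norm(d),np.degrees(np.arctan2(d[1],d[0])))
a,b=q(356,320,.02),q(417,322,.02);print("grip mid",(a+b)/2,np.linalg.norm(a-b))
go(s,[.4765,-.0555,.005],96)
print("ring",q(106,314,.012))
E
```

```text
[ 0.47866821 -0.05377495] 0.24975287419528147 6.37944165850609
[ 0.48248609 -0.05335325] 0.25280764649619875 6.392593488845424
grip mid [ 0.49680658 -0.05203119] 0.03790851431813163
close yaw 95.86 tilt z [-7.e-04 -4.e-04 -1.e+00] d [-1.000e-04 -1.000e-04  1.146e-01] r [-0.02 -0.04 -0.14] r [-7.0000e-02  3.0000e-02  1.7986e+02] n 1.8336611118318387
ring [ 0.51322822 -0.23040409]
```

Emit:
{"name": "step_arm", "arguments": {
  "moves": [
    {"dx": -0.0015,"dy": 0.001,"dz": 0.04,"rx": 0,"ry": 0,"rz": -0.3,"hand": 0.07},
    {"dx": -0.0015,"dy": 0.001,"dz": 0.085,"rx": 0,"ry": 0,"rz": -0.3,"hand": 0.065},
    {"dx": -0.0015,"dy": 0.001,"dz": 0.11,"rx": 0,"ry": 0,"rz": -0.3,"hand": 0.065},
    {"dx": -0.0015,"dy": 0.001,"dz": 0.1155,"rx": 0,"ry": 0,"rz": -0.3,"hand": 0.06},
    {"dx": -0.0015,"dy": 0.001,"dz": 0.1155,"rx": 0,"ry": 0,"rz": -0.3,"hand": 0.055},
    {"dx": -0.0015,"dy": 0.001,"dz": 0.1155,"rx": 0,"ry": 0,"rz": -0.3,"hand": 0.048},
    {"dx": -0.0015,"dy": 0.001,"dz": 0.1155,"rx": 0,"ry": 0,"rz": -0.3,"hand": 0.042},
    {"dx": -0.0015,"dy": 0.001,"dz": 0.1155,"rx": 0,"ry": 0,"rz": -0.3,"hand": 0.03},
    {"dx": -0.0015,"dy": 0.001,"dz": 0.1155,"rx": 0,"ry": 0,"rz": -0.3,"hand": 0.02},
    {"dx": -0.0015,"dy": 0.001,"dz": 0.1155,"rx": 0,"ry": 0,"rz": -0.3,"hand": 0.02},
    {"dx": -0.0015,"dy": 0.001,"dz": 0.1155,"rx": 0,"ry": 0,"rz": -0.3,"hand": 0.02}
  ],
  "newtons": 45
}}

```text
time_s: 19.8
tool_pos: [0.4797, -0.055, 0.0061]
eef_rot: [-0.17, 3.134, -0.003]
wrist_force: [-0.9, 0.5, 4.7]
opening: 0.413
gripper_force: 44.3
```

```bash
python3 - <<'E'
from station import *
from h import *
s=get_state();go(s,[.4405,-.293,.13],3.7)
E
```

```text
close yaw 96.19 tilt z [ 0.0031 -0.0018 -1.    ] d [ 0.0642 -0.2327 -0.1236] r [4.000e-02 2.200e-01 9.249e+01] r [-2.200e-01  4.000e-02 -8.751e+01] n 4.33902563696172
```

Emit:
{"name": "step_arm", "arguments": {
  "moves": [
    {"dx": 0,"dy": 0,"dz": -0.015,"rx": 0,"ry": 0,"rz": 0,"hand": 0.02},
    {"dx": 0,"dy": 0,"dz": -0.05,"rx": 0,"ry": 0,"rz": 0,"hand": 0.02},
    {"dx": 0,"dy": 0,"dz": -0.1,"rx": 0,"ry": 0,"rz": 0,"hand": 0.02},
    {"dx": 0.007,"dy": -0.025,"dz": -0.124,"rx": 0,"ry": 0,"rz": 10,"hand": 0.02},
    {"dx": 0.017,"dy": -0.06,"dz": -0.124,"rx": 0,"ry": 0,"rz": 20,"hand": 0.02},
    {"dx": 0.028,"dy": -0.1,"dz": -0.124,"rx": 0,"ry": 0,"rz": 30,"hand": 0.02},
    {"dx": 0.037,"dy": -0.135,"dz": -0.124,"rx": 0,"ry": 0,"rz": 40,"hand": 0.02},
    {"dx": 0.047,"dy": -0.17,"dz": -0.124,"rx": 0,"ry": 0,"rz": 50,"hand": 0.02},
    {"dx": 0.055,"dy": -0.2,"dz": -0.124,"rx": 0,"ry": 0,"rz": 60,"hand": 0.02},
    {"dx": 0.061,"dy": -0.222,"dz": -0.124,"rx": 0,"ry": 0,"rz": 70,"hand": 0.02},
    {"dx": 0.064,"dy": -0.233,"dz": -0.124,"rx": 0,"ry": 0,"rz": 80,"hand": 0.02},
    {"dx": 0.064,"dy": -0.233,"dz": -0.124,"rx": 0,"ry": 0,"rz": 90,"hand": 0.02},
    {"dx": 0.064,"dy": -0.233,"dz": -0.124,"rx": 0,"ry": 0,"rz": 92.5,"hand": 0.02},
    {"dx": 0.064,"dy": -0.233,"dz": -0.124,"rx": 0,"ry": 0,"rz": 92.5,"hand": 0.02},
    {"dx": 0.064,"dy": -0.233,"dz": -0.124,"rx": 0,"ry": 0,"rz": 92.5,"hand": 0.02}
  ]
}}

```text
time_s: 21.68
tool_pos: [0.44, -0.293, 0.1293]
eef_rot: [2.147, 2.292, -0.001]
wrist_force: [0.6, -0.7, -1.3]
opening: 0.42
gripper_force: 45.3
```

```bash
python3 look.py w9
```

```text
21.675 [ 0.44000016 -0.29298053  0.12930697] 3.7460286526170505 0.41997777404055353 [-0.71  0.34 -0.25  0.98 -0.    0.8 ]
```

View pics/w9.png

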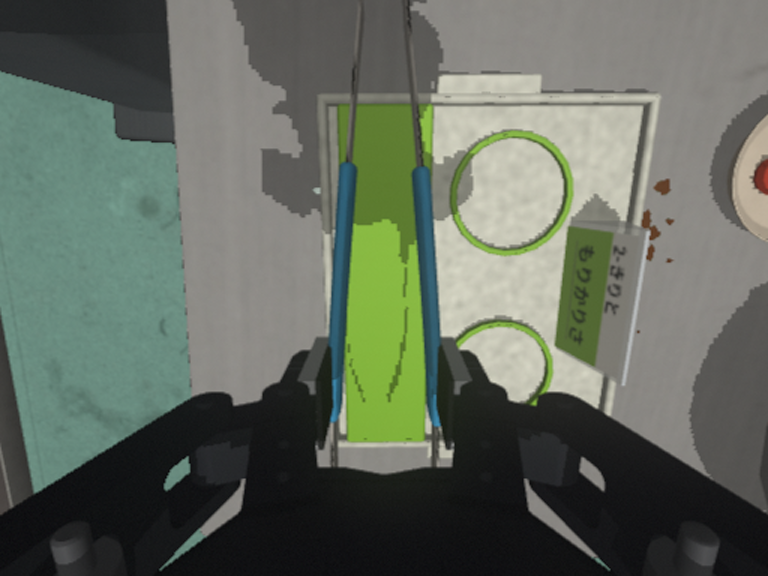

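w9: strip corners (340,104), (434,105), (425,441), (347,441); blue grips' hinge ends at (348,165), (421,167), symmetric about the tool's line; ring at (512,192).

```bash
python3 - <<'E'
from h import *
import pickle
s,c=pickle.load(open("w9.pkl","rb"));T=s["tool_pos"]
R=Ro.from_rotvec(s["eef_rot"])
q=lambda x,y,z:plane(c,((x+.5)/1.5-.5,(y+.5)/1.5-.5),z)
P=np.array([q(*p,.016)[:2] for p in((340,104),(434,105),(426,442),(346,442))]);ce=P.mean(0);d=(P[0]+P[1]-P[2]-P[3])/2
yaw=np.degrees(np.arctan2(-d[0],d[1]))
print("strip",ce,np.linalg.norm(d),np.linalg.norm(P[0]-P[1]),np.linalg.norm(P[2]-P[3]),yaw)
im=cv2.imread("w9_raw.png");hsv=cv2.cvtColor(im,cv2.COLOR_BGR2HSV).astype(int);m=(abs(hsv[:,:,0]-45)<14)&(hsv[:,:,1]>80);m[:,:295]=0
for k in blobs(m,200):
    (x,y),ax,an=cv2.fitEllipse(k);print("ell",plane(c,(x,y),.012),ax,an)
for z in(.014,):
    for p in((348,164),(421,166),(336,420),(436,423)): print("grip end, tool xy",R.inv().apply(q(*p,T[2]+z)-T).round(4))
go(s,[*ce,.022],yaw)
E
```

```text
strip [ 0.44257353 -0.29764743] 0.22246775928023874 0.05390404455565962 0.05706190832614003 3.665136797282542
ell [ 0.52397055 -0.34786938  0.012     ] (60.5473747253418, 66.69963073730469) 89.2032470703125
ell [ 0.57079313 -0.2896033   0.012     ] (31.36972427368164, 110.19771575927734) 6.302296161651611
ell [ 0.51488184 -0.23086756  0.012     ] (78.52863311767578, 85.14288330078125) 39.69362258911133
grip end, tool xy [ 0.0695 -0.0102 -0.0141]
grip end, tool xy [ 0.0689  0.0116 -0.0141]
grip end, tool xy [-0.0169 -0.0164 -0.014 ]
grip end, tool xy [-0.0181  0.0189 -0.014 ]
close yaw 3.75 tilt z [ 8.0e-04 -1.3e-03 -1.0e+00] d [-0.0047  0.0022  0.1073] r [0.04 0.08 0.08] r [-1.2000e-01  6.0000e-02 -1.7992e+02] n 1.7190277269059284
```

Emit:
{"name": "step_arm", "arguments": {
  "moves": [
    {"dx": -0.0053,"dy": 0.0003,"dz": 0.03,"rx": 0,"ry": 0,"rz": 0,"hand": 0.02},
    {"dx": -0.0053,"dy": 0.0003,"dz": 0.07,"rx": 0,"ry": 0,"rz": 0,"hand": 0.02},
    {"dx": -0.0053,"dy": 0.0003,"dz": 0.095,"rx": 0,"ry": 0,"rz": 0,"hand": 0.02},
    {"dx": -0.0053,"dy": 0.0003,"dz": 0.102,"rx": 0,"ry": 0,"rz": 0,"hand": 0.02},
    {"dx": -0.0053,"dy": 0.0003,"dz": 0.105,"rx": 0,"ry": 0,"rz": 0,"hand": 0.02},
    {"dx": -0.0053,"dy": 0.0003,"dz": 0.106,"rx": 0,"ry": 0,"rz": 0,"hand": 0.02},
    {"dx": -0.0053,"dy": 0.0003,"dz": 0.106,"rx": 0,"ry": 0,"rz": 0,"hand": 0.02}
  ]
}}

```text
time_s: 22.6
tool_pos: [0.4415, -0.2991, 0.0243]
eef_rot: [2.146, 2.29, -0.001]
wrist_force: [0.2, 0.6, -0.8]
opening: 0.421
gripper_force: 45.3
```

Emit:
{"name": "step_arm", "arguments": {
  "moves": [
    {"dx": 0.0005,"dy": -0.0005,"dz": 0.0015,"rx": 0,"ry": 0,"rz": 0,"hand": 0.02},
    {"dx": 0.0005,"dy": -0.0005,"dz": 0.0025,"rx": 0,"ry": 0,"rz": 0,"hand": 0.02},
    {"dx": 0.0005,"dy": -0.0005,"dz": 0.0025,"rx": 0,"ry": 0,"rz": 0,"hand": 0.02}
  ]
}}

```text
time_s: 22.98
tool_pos: [0.4408, -0.2985, 0.022]
eef_rot: [2.146, 2.29, -0.001]
wrist_force: [-0.3, 0.8, 7.2]
opening: 0.415
gripper_force: 46.1
```

Contact at the expected height; release, rise, and check.

Emit:
{"name": "step_arm", "arguments": {
  "moves": [
    {"dx": 0,"dy": 0,"dz": 0,"rx": 0,"ry": 0,"rz": 0,"hand": 0.042},
    {"dx": 0,"dy": 0,"dz": 0,"rx": 0,"ry": 0,"rz": 0,"hand": 0.05},
    {"dx": 0,"dy": 0,"dz": 0,"rx": 0,"ry": 0,"rz": 0,"hand": 0.06},
    {"dx": 0,"dy": 0,"dz": 0,"rx": 0,"ry": 0,"rz": 0,"hand": 0.065},
    {"dx": 0,"dy": 0,"dz": -0.02,"rx": 0,"ry": 0,"rz": 0,"hand": 0.07},
    {"dx": 0,"dy": 0,"dz": -0.07,"rx": 0,"ry": 0,"rz": 0,"hand": 0.085},
    {"dx": 0,"dy": 0,"dz": -0.13,"rx": 0,"ry": 0,"rz": 0,"hand": 0.085},
    {"dx": 0,"dy": 0,"dz": -0.18,"rx": 0,"ry": 0,"rz": 0,"hand": 0.085},
    {"dx": 0,"dy": 0,"dz": -0.18,"rx": 0,"ry": 0,"rz": 0,"hand": 0.085}
  ]
}}

```text
time_s: 24.1
tool_pos: [0.4427, -0.2999, 0.2056]
eef_rot: [2.141, 2.284, -0.0]
wrist_force: [-0.4, -0.0, -0.1]
opening: 0.998
gripper_force: 0.0
```

```bash
python3 look.py w10; python3 - <<'E'
from station import *
from h import *
s=get_state();go(s,[.675,.006,.2],94)
E
```

```text
24.1 [ 0.44268857 -0.29990776  0.20563609] 3.7137836802934547 0.9984944189572136 [-0.71  0.29 -0.1   1.16 -0.    0.79]
close yaw 3.71 tilt z [ 0.0047 -0.0047 -1.    ] d [0.2892 0.2528 0.0026] r [-3.000e-02  4.200e-01 -9.029e+01] r [4.200e-01 3.000e-02 8.971e+01] n 6.145069441645995
```

View pics/w10.png

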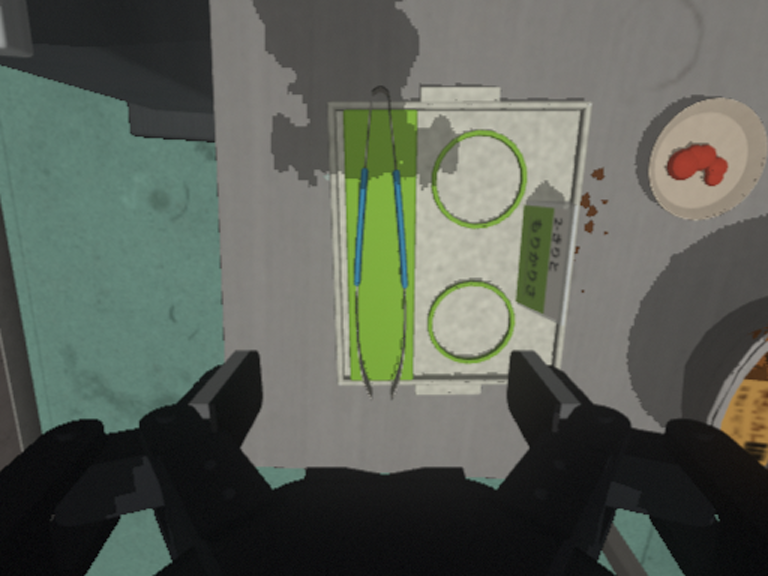

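Tongs lie centred on the strip: line x≈381 matches the strip's middle, overhanging both ends about equally (88 and 398 against 110 and 381). Next the brown-cap jar.

Emit:
{"name": "step_arm", "arguments": {
  "moves": [
    {"dx": 0.023,"dy": 0.02,"dz": 0,"rx": 0,"ry": 0,"rz": -10,"hand": 0.085},
    {"dx": 0.057,"dy": 0.05,"dz": 0,"rx": 0,"ry": 0,"rz": -20,"hand": 0.085},
    {"dx": 0.092,"dy": 0.08,"dz": 0,"rx": 0,"ry": 0,"rz": -30,"hand": 0.085},
    {"dx": 0.126,"dy": 0.11,"dz": 0,"rx": 0,"ry": 0,"rz": -40,"hand": 0.085},
    {"dx": 0.16,"dy": 0.14,"dz": 0,"rx": 0,"ry": 0,"rz": -50,"hand": 0.085},
    {"dx": 0.195,"dy": 0.17,"dz": 0,"rx": 0,"ry": 0,"rz": -60,"hand": 0.085},
    {"dx": 0.229,"dy": 0.2,"dz": 0,"rx": 0,"ry": 0,"rz": -70,"hand": 0.085},
    {"dx": 0.263,"dy": 0.23,"dz": 0,"rx": 0,"ry": 0,"rz": -80,"hand": 0.085},
    {"dx": 0.289,"dy": 0.253,"dz": 0,"rx": 0,"ry": 0,"rz": -90.3,"hand": 0.085},
    {"dx": 0.289,"dy": 0.253,"dz": 0,"rx": 0,"ry": 0,"rz": -90.3,"hand": 0.085},
    {"dx": 0.289,"dy": 0.253,"dz": 0,"rx": 0,"ry": 0,"rz": -90.3,"hand": 0.085}
  ]
}}

```text
time_s: 25.52
tool_pos: [0.6729, 0.0067, 0.1988]
eef_rot: [0.108, -3.137, 0.002]
wrist_force: [0.4, -0.4, 0.3]
opening: 0.992
gripper_force: 0.0
```

```bash
python3 look.py w11; cat > m11.py <<'E'
from h import *
import pickle
s,c=pickle.load(open("w11.pkl","rb"))
im=cv2.imread("w11_raw.png");hsv=cv2.cvtColor(im,cv2.COLOR_BGR2HSV).astype(int)
print("expect",proj(c,[.687,.007,.105]),"shaker",proj(c,[.683,.103,.088]))
print(hsv[int(proj(c,[.687,.007,.105])[1])-16:int(proj(c,[.687,.007,.105])[1])+17:4,int(proj(c,[.687,.007,.105])[0])])
m=(hsv[:,:,1]>70)&(hsv[:,:,2]<150);m[:,:180]=0;m[:,345:]=0;m[:150]=0;m[310:]=0
for k in blobs(m,100):
    (x,y),r=cv2.minEnclosingCircle(k);print("blob",x,y,r,cv2.boundingRect(k),cv2.contourArea(k),plane(c,(x,y),.105))
E
python3 m11.py
```

```text
25.525 [0.67286501 0.00666663 0.1988361 ] 93.93441264354546 0.9924904201795903 [-0.08  0.6   0.35  1.33 -0.   -0.15]
expect [255.49506218 209.35363224] shaker [354.86706243 206.41897321]
[[ 17 129  71]
 [ 16 122  65]
 [ 22 109  61]
 [ 62  77 129]
 [ 62  85 120]
 [ 60  67 129]
 [ 61  68 135]
 [ 65 122 100]
 [ 23 129  95]]
blob 299.0 275.5 11.543496131896973 (288, 267, 23, 16) 146.5 [0.75127509 0.05361735 0.105     ]
blob 256.0 210.0 23.40949821472168 (233, 189, 47, 44) 1559.0 [0.68758269 0.00749837 0.105     ]
```

Emit:
{"name": "step_arm", "arguments": {
  "moves": [
    {"dx": -0.0146,"dy": 0,"dz": 0.03,"rx": 0,"ry": 0,"rz": 0,"hand": 0.085},
    {"dx": -0.0146,"dy": 0,"dz": 0.075,"rx": 0,"ry": 0,"rz": 0,"hand": 0.085},
    {"dx": -0.0146,"dy": 0,"dz": 0.12,"rx": 0,"ry": 0,"rz": 0,"hand": 0.08},
    {"dx": -0.0146,"dy": 0,"dz": 0.143,"rx": 0,"ry": 0,"rz": 0,"hand": 0.07},
    {"dx": -0.0146,"dy": 0,"dz": 0.149,"rx": 0,"ry": 0,"rz": 0,"hand": 0.06},
    {"dx": -0.0146,"dy": 0,"dz": 0.149,"rx": 0,"ry": 0,"rz": 0,"hand": 0.054},
    {"dx": -0.0146,"dy": 0,"dz": 0.149,"rx": 0,"ry": 0,"rz": 0,"hand": 0.05},
    {"dx": -0.0146,"dy": 0,"dz": 0.149,"rx": 0,"ry": 0,"rz": 0,"hand": 0.046},
    {"dx": -0.0146,"dy": 0,"dz": 0.149,"rx": 0,"ry": 0,"rz": 0,"hand": 0.04},
    {"dx": -0.0146,"dy": 0,"dz": 0.149,"rx": 0,"ry": 0,"rz": 0,"hand": 0.03},
    {"dx": -0.0146,"dy": 0,"dz": 0.149,"rx": 0,"ry": 0,"rz": 0,"hand": 0.03},
    {"dx": -0.0146,"dy": 0,"dz": 0.149,"rx": 0,"ry": 0,"rz": 0,"hand": 0.03}
  ],
  "newtons": 40
}}

```text
time_s: 27.08
tool_pos: [0.6897, 0.0077, 0.0532]
eef_rot: [-0.11, 3.136, -0.003]
wrist_force: [-0.4, 0.0, 6.1]
opening: 0.502
gripper_force: 40.0
```

```bash
python3 - <<'E'
from station import *
from h import *
a=np.radians(3.7);R=np.array([[np.cos(a),-np.sin(a)],[np.sin(a),np.cos(a)]])
st=np.array([.4413,-.296]);print([(st+R@[.078,k*.06]).round(4) for k in(1,-1)])
s=get_state();print(s["tool_pos"]);go(s,[*(st+R@[.078,-.06]),.175],93.7)
E
```

```text
[array([ 0.5153, -0.2311]), array([ 0.523 , -0.3508])]
[0.68968019 0.00772504 0.05323956]
close yaw 94.01 tilt z [ 0.0035 -0.0018 -1.    ] d [ 0.1909 -0.3463 -0.1217] r [-0.12  0.19  0.31] r [  -0.31   -0.19 -179.69] n 6.61972176873451
```

Emit:
{"name": "step_arm", "arguments": {
  "moves": [
    {"dx": 0,"dy": 0,"dz": -0.02,"rx": 0,"ry": 0,"rz": 0,"hand": 0.03},
    {"dx": 0,"dy": 0,"dz": -0.06,"rx": 0,"ry": 0,"rz": 0,"hand": 0.03},
    {"dx": 0,"dy": 0,"dz": -0.105,"rx": 0,"ry": 0,"rz": 0,"hand": 0.03},
    {"dx": 0.015,"dy": -0.028,"dz": -0.122,"rx": 0,"ry": 0,"rz": 0,"hand": 0.03},
    {"dx": 0.04,"dy": -0.072,"dz": -0.122,"rx": 0,"ry": 0,"rz": 0,"hand": 0.03},
    {"dx": 0.067,"dy": -0.122,"dz": -0.122,"rx": 0,"ry": 0,"rz": 0,"hand": 0.03},
    {"dx": 0.094,"dy": -0.172,"dz": -0.122,"rx": 0,"ry": 0,"rz": 0,"hand": 0.03},
    {"dx": 0.121,"dy": -0.222,"dz": -0.122,"rx": 0,"ry": 0,"rz": 0,"hand": 0.03},
    {"dx": 0.147,"dy": -0.27,"dz": -0.122,"rx": 0,"ry": 0,"rz": 0,"hand": 0.03},
    {"dx": 0.169,"dy": -0.31,"dz": -0.122,"rx": 0,"ry": 0,"rz": 0,"hand": 0.03},
    {"dx": 0.184,"dy": -0.337,"dz": -0.122,"rx": 0,"ry": 0,"rz": 0,"hand": 0.03},
    {"dx": 0.189,"dy": -0.346,"dz": -0.122,"rx": 0,"ry": 0,"rz": 0,"hand": 0.03},
    {"dx": 0.189,"dy": -0.346,"dz": -0.122,"rx": 0,"ry": 0,"rz": 0,"hand": 0.03},
    {"dx": 0.189,"dy": -0.346,"dz": -0.122,"rx": 0,"ry": 0,"rz": 0,"hand": 0.03}
  ]
}}

```text
time_s: 28.82
tool_pos: [0.5247, -0.3491, 0.1739]
eef_rot: [-0.112, 3.139, -0.001]
wrist_force: [0.1, -0.0, -1.0]
opening: 0.498
gripper_force: 40.8
```

```bash
python3 look.py w12; python3 - <<'E'
from h import *
import pickle
s,c=pickle.load(open("w12.pkl","rb"))
im=cv2.imread("w12_raw.png");hsv=cv2.cvtColor(im,cv2.COLOR_BGR2HSV).astype(int)
m=(abs(hsv[:,:,0]-45)<12)&(hsv[:,:,1]>90)
for k in blobs(m,150):
    (x,y),ax,an=cv2.fitEllipse(k);print("blob",x,y,cv2.boundingRect(k),ax,plane(c,(x,y),.012))
print("expect rings",[proj(c,[*p,.012]) for p in((.5153,-.2311),(.523,-.3508))])
go(s,[.525,-.3508,.0592],93.7)
E
```

```text
28.825 [ 0.52471788 -0.34905279  0.17388857] 94.09731718307079 0.4984461968908598 [-0.69  0.51  0.14  1.2   0.   -0.76]
blob 318.663818359375 217.71775817871094 (289, 209, 58, 19) (19.28153419494629, 63.954345703125) [ 0.56695037 -0.27233677  0.012     ]
blob 359.2224426269531 175.9651641845703 (326, 144, 68, 65) (62.33579635620117, 68.36294555664062) [ 0.51398712 -0.23323842  0.012     ]
blob 253.5709686279297 175.63674926757812 (221, 144, 66, 54) (62.125064849853516, 63.12934494018555) [ 0.52216416 -0.35216912  0.012     ]
blob 298.39764404296875 109.92678833007812 (204, 84, 215, 49) (48.757179260253906, 246.24928283691406) [ 0.44791759 -0.30965776  0.012     ]
blob 323.5838623046875 83.69719696044922 (204, 76, 218, 19) (16.74419403076172, 243.406982421875) [ 0.42015708 -0.28653646  0.012     ]
expect rings [array([360.9009632 , 177.23606672]), array([254.72933924, 176.44706492])]
close yaw 94.10 tilt z [ 9.e-04 -7.e-04 -1.e+00] d [-1.000e-04 -1.700e-03  1.147e-01] r [-0.04  0.05  0.4 ] r [-7.000e-02 -7.000e-02 -1.796e+02] n 1.8352356174832034
```

Emit:
{"name": "step_arm", "arguments": {
  "moves": [
    {"dx": 0,"dy": -0.0024,"dz": 0.03,"rx": 0,"ry": 0,"rz": 0,"hand": 0.03},
    {"dx": 0,"dy": -0.0024,"dz": 0.07,"rx": 0,"ry": 0,"rz": 0,"hand": 0.03},
    {"dx": 0,"dy": -0.0024,"dz": 0.1,"rx": 0,"ry": 0,"rz": 0,"hand": 0.03},
    {"dx": 0,"dy": -0.0024,"dz": 0.11,"rx": 0,"ry": 0,"rz": 0,"hand": 0.03},
    {"dx": 0,"dy": -0.0024,"dz": 0.114,"rx": 0,"ry": 0,"rz": 0,"hand": 0.03},
    {"dx": 0,"dy": -0.0024,"dz": 0.1155,"rx": 0,"ry": 0,"rz": 0,"hand": 0.03},
    {"dx": 0,"dy": -0.0024,"dz": 0.1162,"rx": 0,"ry": 0,"rz": 0,"hand": 0.03},
    {"dx": 0,"dy": -0.0024,"dz": 0.1162,"rx": 0,"ry": 0,"rz": 0,"hand": 0.03}
  ]
}}

```text
time_s: 29.88
tool_pos: [0.5253, -0.3536, 0.0593]
eef_rot: [-0.11, 3.137, -0.005]
wrist_force: [-0.1, 0.0, 4.0]
opening: 0.498
gripper_force: 40.8
```

Emit:
{"name": "step_arm", "arguments": {
  "moves": [
    {"dx": 0,"dy": 0,"dz": 0,"rx": 0,"ry": 0,"rz": 0,"hand": 0.046},
    {"dx": 0,"dy": 0,"dz": 0,"rx": 0,"ry": 0,"rz": 0,"hand": 0.053},
    {"dx": 0,"dy": 0,"dz": 0,"rx": 0,"ry": 0,"rz": 0,"hand": 0.063},
    {"dx": 0,"dy": 0,"dz": 0,"rx": 0,"ry": 0,"rz": 0,"hand": 0.075},
    {"dx": 0,"dy": 0,"dz": -0.02,"rx": 0,"ry": 0,"rz": 0,"hand": 0.08},
    {"dx": 0,"dy": 0,"dz": -0.07,"rx": 0,"ry": 0,"rz": 0,"hand": 0.08},
    {"dx": 0,"dy": 0,"dz": -0.12,"rx": 0,"ry": 0,"rz": 0,"hand": 0.085},
    {"dx": 0,"dy": 0,"dz": -0.14,"rx": 0,"ry": 0,"rz": 0,"hand": 0.085},
    {"dx": 0,"dy": 0,"dz": -0.14,"rx": 0,"ry": 0,"rz": 0,"hand": 0.085}
  ]
}}

```text
time_s: 31.0
tool_pos: [0.5255, -0.3537, 0.1999]
eef_rot: [-0.11, 3.135, -0.007]
wrist_force: [0.2, 0.2, -1.2]
opening: 0.995
gripper_force: 0.0
```

```bash
python3 - <<'E'
from station import *
from h import *
s=get_state();go(s,[.665,.10,.19],94)
E
```

```text
close yaw 94.01 tilt z [ 0.0044 -0.0044 -1.    ] d [-0.1709  0.4429  0.0085] r [-0.27  0.23  0.01] r [  -0.37   -0.42 -179.99] n 7.596289863341894
```

Emit:
{"name": "step_arm", "arguments": {
  "moves": [
    {"dx": -0.012,"dy": 0.03,"dz": 0,"rx": 0,"ry": 0,"rz": 0,"hand": 0.07},
    {"dx": -0.031,"dy": 0.08,"dz": 0,"rx": 0,"ry": 0,"rz": 0,"hand": 0.07},
    {"dx": -0.052,"dy": 0.135,"dz": 0,"rx": 0,"ry": 0,"rz": 0,"hand": 0.07},
    {"dx": -0.075,"dy": 0.195,"dz": 0,"rx": 0,"ry": 0,"rz": 0,"hand": 0.07},
    {"dx": -0.098,"dy": 0.255,"dz": 0,"rx": 0,"ry": 0,"rz": 0,"hand": 0.07},
    {"dx": -0.121,"dy": 0.315,"dz": 0,"rx": 0,"ry": 0,"rz": 0,"hand": 0.07},
    {"dx": -0.144,"dy": 0.372,"dz": 0,"rx": 0,"ry": 0,"rz": 0,"hand": 0.07},
    {"dx": -0.16,"dy": 0.416,"dz": 0,"rx": 0,"ry": 0,"rz": 0,"hand": 0.07},
    {"dx": -0.171,"dy": 0.443,"dz": 0,"rx": 0,"ry": 0,"rz": 0,"hand": 0.07},
    {"dx": -0.171,"dy": 0.443,"dz": 0,"rx": 0,"ry": 0,"rz": 0,"hand": 0.07},
    {"dx": -0.171,"dy": 0.443,"dz": 0,"rx": 0,"ry": 0,"rz": 0,"hand": 0.07}
  ]
}}

```text
time_s: 32.38
tool_pos: [0.6631, 0.1005, 0.1957]
eef_rot: [0.109, -3.138, 0.003]
wrist_force: [0.3, -0.1, -0.3]
opening: 0.821
gripper_force: 0.0
```

```bash
python3 look.py w13
```

```text
32.375 [0.66308475 0.10051807 0.19572067] 93.99530415121211 0.8212358714888195 [ 0.06  0.6   0.34  1.31 -0.   -0.01]
```

View pics/w13.png

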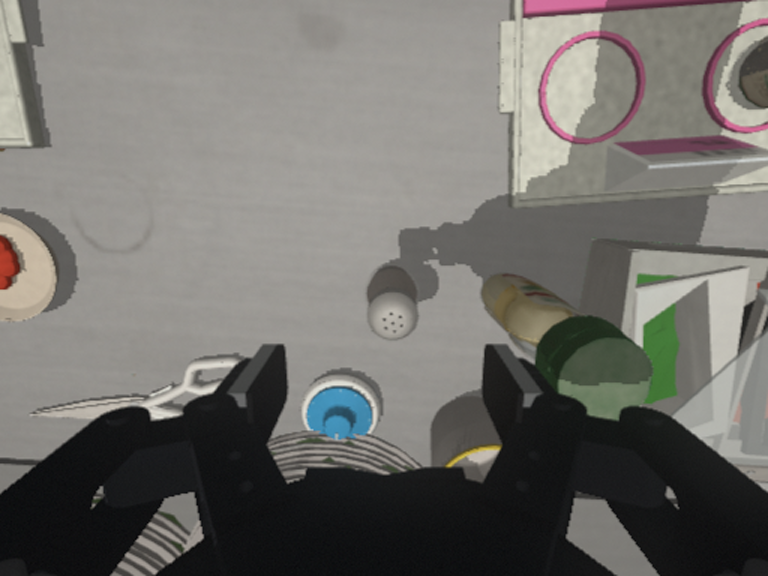

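w13: shaker dome at (393,317), its base edge (391,266); bottle cap (593,368) with base near (510,290); the green-cap jar stands in its pink ring at top right.

```bash
python3 - <<'E'
from h import *
import pickle
s,c=pickle.load(open("w13.pkl","rb"))
q=lambda x,y,z:plane(c,((x+.5)/1.5-.5,(y+.5)/1.5-.5),z)[:2]
t=q(393,316,.08);print("dome",t,"base edge",q(391,266,.0),"bottle cap",q(593,368,.15),"r",np.linalg.norm(q(536,366,.15)-q(651,370,.15))/2)
p=[.683,.102];go(s,[*p,.03],94)
print("bottle left base edge",q(482,285,.0))
E
```

```text
dome [0.685289  0.1075381] base edge [0.66825116 0.10606559] bottle cap [0.68202751 0.2058232 ] r 0.028756770627045878
close yaw 94.00 tilt z [-0.0017 -0.0021 -1.    ] d [-0.0203  0.0004  0.1657] r [-0.11 -0.1  -0.  ] r [-1.6e-01  1.8e-01  1.8e+02] n 2.6707136538402683
bottle left base edge [0.67920419 0.18414611]
```

Emit:
{"name": "step_arm", "arguments": {
  "moves": [
    {"dx": -0.0243,"dy": 0.0048,"dz": 0.03,"rx": 0,"ry": 0,"rz": 0,"hand": 0.066},
    {"dx": -0.0243,"dy": 0.0048,"dz": 0.075,"rx": 0,"ry": 0,"rz": 0,"hand": 0.066},
    {"dx": -0.0243,"dy": 0.0048,"dz": 0.12,"rx": 0,"ry": 0,"rz": 0,"hand": 0.066},
    {"dx": -0.0243,"dy": 0.0048,"dz": 0.155,"rx": 0,"ry": 0,"rz": 0,"hand": 0.066},
    {"dx": -0.0243,"dy": 0.0048,"dz": 0.1655,"rx": 0,"ry": 0,"rz": 0,"hand": 0.06},
    {"dx": -0.0243,"dy": 0.0048,"dz": 0.1655,"rx": 0,"ry": 0,"rz": 0,"hand": 0.054},
    {"dx": -0.0243,"dy": 0.0048,"dz": 0.1655,"rx": 0,"ry": 0,"rz": 0,"hand": 0.05},
    {"dx": -0.0243,"dy": 0.0048,"dz": 0.1655,"rx": 0,"ry": 0,"rz": 0,"hand": 0.046},
    {"dx": -0.0243,"dy": 0.0048,"dz": 0.1655,"rx": 0,"ry": 0,"rz": 0,"hand": 0.04},
    {"dx": -0.0243,"dy": 0.0048,"dz": 0.1655,"rx": 0,"ry": 0,"rz": 0,"hand": 0.03},
    {"dx": -0.0243,"dy": 0.0048,"dz": 0.1655,"rx": 0,"ry": 0,"rz": 0,"hand": 0.03},
    {"dx": -0.0243,"dy": 0.0048,"dz": 0.1655,"rx": 0,"ry": 0,"rz": 0,"hand": 0.03}
  ],
  "newtons": 40
}}

```text
time_s: 33.92
tool_pos: [0.6893, 0.1076, 0.0339]
eef_rot: [-0.11, 3.136, -0.002]
wrist_force: [-1.7, 1.3, 6.6]
opening: 0.441
gripper_force: 39.3
```

```bash
python3 - <<'E'
from station import *
from h import *
s=get_state();print(s["tool_pos"]);go(s,[.5152,-.2325,.16],93.7)
E
```

```text
[0.68929602 0.10763926 0.03390334]
close yaw 94.02 tilt z [ 0.0042 -0.0012 -1.    ] d [ 0.197  -0.3273 -0.1264] r [-0.08  0.23  0.32] r [-3.7000e-01 -1.3000e-01 -1.7968e+02] n 6.437977463634692
```

Emit:
{"name": "step_arm", "arguments": {
  "moves": [
    {"dx": 0,"dy": 0,"dz": -0.005,"rx": 0,"ry": 0,"rz": 0,"hand": 0.03},
    {"dx": 0,"dy": 0,"dz": -0.015,"rx": 0,"ry": 0,"rz": 0,"hand": 0.03},
    {"dx": 0,"dy": 0,"dz": -0.015,"rx": 0,"ry": 0,"rz": 0,"hand": 0.03}
  ]
}}

```text
time_s: 34.3
tool_pos: [0.6888, 0.1075, 0.0479]
eef_rot: [-0.11, 3.137, -0.002]
wrist_force: [0.4, -0.5, -1.1]
opening: 0.442
gripper_force: 39.5
```

```bash
python3 - <<'E'
from station import *
from h import *
import pickle
s=get_state();c=calibration("wrist");im=snapshot("wrist")[:,:,::-1];cv2.imwrite("w14_raw.png",im);pickle.dump((s,c),open("w14.pkl","wb"))
p=s["tool_pos"];u,v=proj(c,[p[0],p[1],.09+.012]);print(u,v,p)
g=cv2.cvtColor(im,cv2.COLOR_BGR2GRAY)
for r in range(150,330,12): print(r,g[r,196:316:5])
E
```

```text
255.98688063903327 299.42552985016505 [0.68875241 0.10746775 0.04789994]
150 [169 168 168 170 170 169 169 168 169 168 167 167 166 164 165 164 165 166
 166 166 165 164 166 166]
162 [169 169 167 168 168 169 170 168 168 167 166 166 165 164 164 163 164 162
 163 163 140 105 105 105]
174 [167 168 169 169 169 168 167 168 167 167 165 166 166 108 117 108 107 107
 134 106 106 107 108 106]
186 [169 169 168 168 166 166 107 110 116 123 107 105 105 105 106 104 105 105
 104 104 103 103 102 102]
198 [167 166 165 164 163 164 163 113  80  88  86  86  84  84  82  81  74 107
 102 103 102 103 102 102]
210 [163 162 164 164 162 158 116  89  90  87  86  85  85  84  83  79  79  80
  96 102 102 104 104 103]
222 [164 164 162 162 163 149  91  89  88  88  87  86  84  82  81  80  78  79
  80 109 103 100 102 101]
234 [145  58  77  76  34  76  91  86  76  82  79  80  79  80  80  78  77  78
  78  62  29  74  74  41]
246 [ 37  76  76  31  32  76  78  87  94  97  99  98  99 100  99  99  98  91
  80  63  26  27  74  73]
258 [ 32  32 114  32  30  90  92  99 100 105 107 108 108 110 108 105 104 103
 102  98  25  27 115  28]
270 [ 27  29  29  33  85  94 100 105 110 113 114 120 124 126 124 119 114 108
 105 102  97  33  28  26]
282 [ 26  26  26  34  83  97 106 111 113 116 116  97 126 128 128 122 119 115
 112 101  82  36  28  27]
294 [ 24  24  23  34 158  93 105 109 113 114 115 116  50 118 117 119 119 112
 109 113 158  34  26  24]
306 [ 23  24  23  90  88  88  99  97 105 109 114 113 100 114 114 113 107 114
 158 154 156 156  23  24]
318 [20 21 21 23 22 23 24 22 24 22 23 25 24 24 26 26 28 25 24 24 25 26 23 23]
```

```bash
python3 - <<'E'
from station import *
from h import *
import pickle
s,c=pickle.load(open("w14.pkl","rb"))
print("base near edge",plane(c,(258,195),.014)[:2]-s["tool_pos"][:2],"dome",plane(c,(258,285),.099)[:2]-s["tool_pos"][:2])
s=get_state();go(s,[.5165,-.2325,.15],93.7)
E
```

```text
base near edge [-0.01572529  0.0001076 ] dome [-0.00415742  0.00046758]
close yaw 94.01 tilt z [ 0.002  -0.0014 -1.    ] d [ 0.1951 -0.3272 -0.1025] r [-0.09  0.11  0.31] r [-1.7000e-01 -1.4000e-01 -1.7969e+02] n 6.312690126761008
```

Emit:
{"name": "step_arm", "arguments": {
  "moves": [
    {"dx": 0,"dy": 0,"dz": -0.02,"rx": 0,"ry": 0,"rz": 0,"hand": 0.03},
    {"dx": 0,"dy": 0,"dz": -0.06,"rx": 0,"ry": 0,"rz": 0,"hand": 0.03},
    {"dx": 0.006,"dy": -0.01,"dz": -0.09,"rx": 0,"ry": 0,"rz": 0,"hand": 0.03},
    {"dx": 0.022,"dy": -0.037,"dz": -0.102,"rx": 0,"ry": 0,"rz": 0,"hand": 0.03},
    {"dx": 0.048,"dy": -0.08,"dz": -0.102,"rx": 0,"ry": 0,"rz": 0,"hand": 0.03},
    {"dx": 0.077,"dy": -0.128,"dz": -0.102,"rx": 0,"ry": 0,"rz": 0,"hand": 0.03},
    {"dx": 0.107,"dy": -0.178,"dz": -0.102,"rx": 0,"ry": 0,"rz": 0,"hand": 0.03},
    {"dx": 0.137,"dy": -0.228,"dz": -0.102,"rx": 0,"ry": 0,"rz": 0,"hand": 0.03},
    {"dx": 0.164,"dy": -0.273,"dz": -0.102,"rx": 0,"ry": 0,"rz": 0,"hand": 0.03},
    {"dx": 0.184,"dy": -0.307,"dz": -0.102,"rx": 0,"ry": 0,"rz": 0,"hand": 0.03},
    {"dx": 0.194,"dy": -0.323,"dz": -0.102,"rx": 0,"ry": 0,"rz": 0,"hand": 0.03},
    {"dx": 0.1966,"dy": -0.327,"dz": -0.102,"rx": 0,"ry": 0,"rz": 0,"hand": 0.03},
    {"dx": 0.1966,"dy": -0.327,"dz": -0.102,"rx": 0,"ry": 0,"rz": 0,"hand": 0.03},
    {"dx": 0.1966,"dy": -0.327,"dz": -0.102,"rx": 0,"ry": 0,"rz": 0,"hand": 0.03}
  ]
}}

```text
time_s: 36.1
tool_pos: [0.5152, -0.2312, 0.1491]
eef_rot: [-0.113, 3.139, -0.002]
wrist_force: [-0.2, -0.4, -0.6]
opening: 0.443
gripper_force: 39.7
```

```bash
python3 look.py w15; python3 - <<'E'
from h import *
import pickle
s,c=pickle.load(open("w15.pkl","rb"))
im=cv2.imread("w15_raw.png");hsv=cv2.cvtColor(im,cv2.COLOR_BGR2HSV).astype(int)
m=(abs(hsv[:,:,0]-45)<12)&(hsv[:,:,1]>90)
for k in blobs(m,150):
    (x,y),ax,an=cv2.fitEllipse(k);print("blob",x,y,cv2.boundingRect(k),ax,plane(c,(x,y),.012))
print("expect ring",proj(c,[.5153,-.2311,.012]))
g=cv2.cvtColor(im,cv2.COLOR_BGR2GRAY)
go(s,[.515,-.232,.0399],93.7)
E
```

```text
36.1 [ 0.51520638 -0.23121033  0.14905564] 94.11335212822566 0.44310688279339483 [-0.53  0.39 -0.11  1.06 -0.   -0.61]
blob 183.2286834716797 226.62899780273438 (154, 217, 66, 22) (21.91650390625, 65.48149871826172) [ 0.56958113 -0.30703124  0.012     ]
blob 255.08143615722656 181.66464233398438 (220, 147, 72, 58) (66.91051483154297, 68.30517578125) [ 0.51384958 -0.23248298  0.012     ]
blob 141.64732360839844 180.4485626220703 (105, 147, 73, 70) (61.72189712524414, 72.0919418334961) [ 0.52106922 -0.3503826   0.012     ]
blob 185.7129364013672 109.6580581665039 (75, 82, 235, 53) (50.54557800292969, 280.57415771484375) [ 0.44702696 -0.3049907   0.012     ]
blob 221.6400146484375 81.17337036132812 (72, 73, 239, 22) (17.882810592651367, 266.7725524902344) [ 0.41861435 -0.27109636  0.012     ]
expect ring [256.30463046 183.11083183]
close yaw 94.11 tilt z [ 0.001 -0.001 -1.   ] d [ 0.0004 -0.0007  0.1092] r [-0.06  0.05  0.41] r [-8.0000e-02 -1.0000e-01 -1.7959e+02] n 1.7465390910126926
```

Emit:
{"name": "step_arm", "arguments": {
  "moves": [
    {"dx": 0.0004,"dy": -0.0008,"dz": 0.03,"rx": 0,"ry": 0,"rz": 0,"hand": 0.03},
    {"dx": 0.0004,"dy": -0.0008,"dz": 0.07,"rx": 0,"ry": 0,"rz": 0,"hand": 0.03},
    {"dx": 0.0004,"dy": -0.0008,"dz": 0.095,"rx": 0,"ry": 0,"rz": 0,"hand": 0.03},
    {"dx": 0.0004,"dy": -0.0008,"dz": 0.104,"rx": 0,"ry": 0,"rz": 0,"hand": 0.03},
    {"dx": 0.0004,"dy": -0.0008,"dz": 0.107,"rx": 0,"ry": 0,"rz": 0,"hand": 0.03},
    {"dx": 0.0004,"dy": -0.0008,"dz": 0.109,"rx": 0,"ry": 0,"rz": 0,"hand": 0.03},
    {"dx": 0.0004,"dy": -0.0008,"dz": 0.1105,"rx": 0,"ry": 0,"rz": 0,"hand": 0.03},
    {"dx": 0.0004,"dy": -0.0008,"dz": 0.1105,"rx": 0,"ry": 0,"rz": 0,"hand": 0.03}
  ]
}}

```text
time_s: 37.15
tool_pos: [0.5153, -0.2339, 0.0399]
eef_rot: [-0.11, 3.137, -0.004]
wrist_force: [-1.4, 0.6, 4.9]
opening: 0.44
gripper_force: 40.5
```

Emit:
{"name": "step_arm", "arguments": {
  "moves": [
    {"dx": 0,"dy": 0,"dz": 0,"rx": 0,"ry": 0,"rz": 0,"hand": 0.042},
    {"dx": 0,"dy": 0,"dz": 0,"rx": 0,"ry": 0,"rz": 0,"hand": 0.046},
    {"dx": 0,"dy": 0,"dz": 0,"rx": 0,"ry": 0,"rz": 0,"hand": 0.052},
    {"dx": 0,"dy": 0,"dz": 0,"rx": 0,"ry": 0,"rz": 0,"hand": 0.06},
    {"dx": 0,"dy": 0,"dz": 0,"rx": 0,"ry": 0,"rz": 0,"hand": 0.066},
    {"dx": 0,"dy": 0,"dz": -0.02,"rx": 0,"ry": 0,"rz": 0,"hand": 0.066},
    {"dx": 0,"dy": 0,"dz": -0.07,"rx": 0,"ry": 0,"rz": 0,"hand": 0.066},
    {"dx": 0,"dy": 0,"dz": -0.12,"rx": 0,"ry": 0,"rz": 0,"hand": 0.07},
    {"dx": 0.03,"dy": 0.05,"dz": -0.17,"rx": 0,"ry": 0,"rz": 0,"hand": 0.07},
    {"dx": 0.07,"dy": 0.11,"dz": -0.2,"rx": 0,"ry": 0,"rz": 0,"hand": 0.07},
    {"dx": 0.1,"dy": 0.17,"dz": -0.2,"rx": 0,"ry": 0,"rz": 0,"hand": 0.07},
    {"dx": 0.1,"dy": 0.22,"dz": -0.2,"rx": 0,"ry": 0,"rz": 0,"hand": 0.07},
    {"dx": 0.1,"dy": 0.22,"dz": -0.2,"rx": 0,"ry": 0,"rz": 0,"hand": 0.07}
  ]
}}

```text
time_s: 38.78
tool_pos: [0.3976, -0.0182, 0.2387]
eef_rot: [-0.115, 3.138, -0.002]
wrist_force: [1.1, -0.3, -0.6]
opening: 0.822
gripper_force: 0.0
```

```bash
python3 - <<'E'
from station import *
import cv2,numpy as np
a=snapshot("scene")[:,:,::-1];t=snapshot("top")[:,:,::-1];cv2.imwrite("scene3_raw.png",a)
A=cv2.resize(a[130:345,90:410],(400,269),interpolation=cv2.INTER_CUBIC)
G=cv2.resize(a[135:215,295:400],(400,305),interpolation=cv2.INTER_CUBIC)
P=cv2.resize(t[170:275,90:200],(320,305),interpolation=cv2.INTER_CUBIC)
Q=cv2.resize(t[170:275,295:405],(320,305),interpolation=cv2.INTER_CUBIC)
o=np.zeros((574,800,3),np.uint8);o[:269,:400]=A;o[269:574,:400]=G;o[:269,400:720]=P[:269];o[269:574,400:720]=Q
cv2.imwrite("pics/final.png",o);print(get_state()["tool_pos"])
E
```

```text
[ 0.39878281 -0.01957125  0.23847215]
```

View pics/final.png

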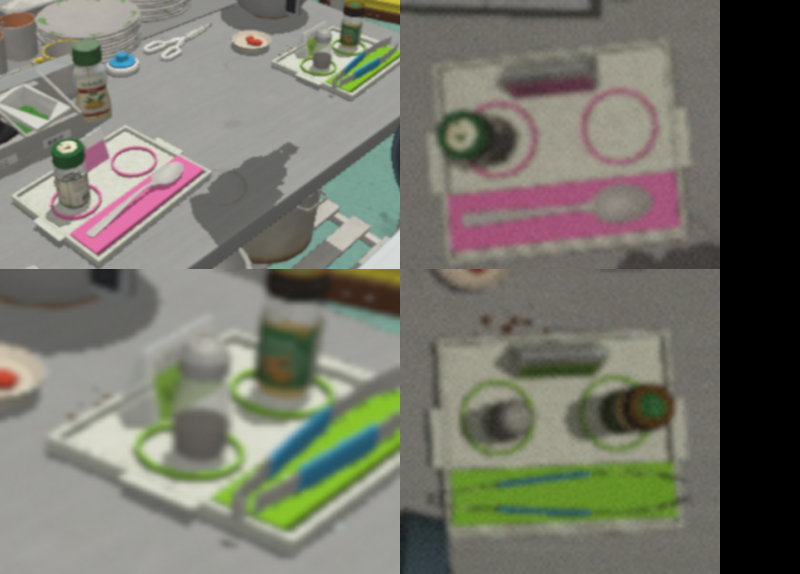

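The final views show both kits made up: the green-cap jar at top-left in its pink ring, the spoon on the pink strip, the shaker and brown-cap jar upright in the green rings, and the tongs along the green strip. The bottle and dish have not moved.

```bash
python3 -c "
from station import *
print(close_job())"
```

```text
the job is handed in; nothing more can be done
None
```

I made up both table kits as asked and handed the job in at about 39 s. The last pictures show every item in place and upright, and the sauce bottle and tomato dish unmoved; the hand-in returned no verdict.

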